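# Pack the microscope camera under its calibration plate

## Task

Pack the calibration kit: slide the near cover of the optics case fully open, behind its neighbour, then lay the camera with its adapter tube in its deep pocket in the foam, and last lay the calibration plate from the sloping light panel flat in the shallow recess above it. Set both down fully home without dropping them, disturb nothing else on the bench, and leave the near cover open for the check and the far one shut.

Things in the scene. Friction and masses are not known exactly. Their poses are not given: they have to be found in the camera images.
- case: White optics case fixed to the bench, 412 (x) by 260 (y) mm; origin: centre of its underside; x along its length, away from the robot; z up. Near half: empty foam bay; far half: full. Heights above the bench: foam 64, end walls 68, long side walls 86 mm. Two clear covers run in its double track: the near one below, the far one above (stays as it is).
- cover (a joint): Near cover, a clear 4 mm panel 216 (x) by 232 (y) mm with black edges, its top 74 mm above the bench. Value in m: 0 shut, 0.165 fully open, when it has slid along the case's +x under the far cover. It stays where it is left and drags with about 2 N. Fully open, it leaves the near 165 mm of the case free.
- cover_pull (a point): Centre of the top of the black upright finger pull at the middle of the near cover's near edge; moves with it; axes as the case's. The pull is 26 mm along the slide (x), 14 mm across (y), 26 mm high; its top is 100 mm above the bench. Fully open it stops 5 mm short of the far cover's edge: pinch it across y or push from its near side.
- far_cover (a joint): Far cover, a like panel in the upper track over the far bay, 4 mm thick, its top 82 mm above the bench, its near edge 6 mm beyond the middle of the case, its own pull at its far edge. Value in m: 0 shut, as it starts; it would slide towards the robot. Leave it shut.
- camera_pocket (a point): Centre of the floor of the deep camera pocket, 8 mm above the bench; axes as the case's. The pocket is 50 mm wide from x = -61 to +5 mm (camera body) and 38 mm wide from +5 to +61 mm (tube: it points to +x); 46 mm deep to the recess above. Finger slots as deep as the pocket flank the body part: x = -50 to -6, out to y = +-58 mm.
- plate_recess (a point): Centre of the floor of the shallow plate recess, 54 mm above the bench, right over the camera pocket; axes as the case's. It is 158 mm along y, 70 mm along x, 10 mm deep: the plate lies with its long side along y, either way round. Finger notches 44 mm wide (y), as deep as the recess, at the middle of both long sides, out to x = +-66 mm.
- camera: Microscope camera, loose, 0.2 to 0.4 kg, 116 mm long, tube pointing roughly away from the robot: finned aluminium body 60 mm long, 44 by 44 mm, flat on the bench, and a black tube 32 mm across on its front. Origin under mid-length at underside height; x to the tube end (body x = -58 to +2, tube +2 to +58 mm), z up. Grip the body, middle at x = -28 mm.
- plate: Calibration plate: a dark metal frame 150 by 62 by 10 mm with a glass window in the middle, about 0.25 kg. It lies loose on the light panel with its long side up the slope. The origin is the centre of its underside, x along its length (up the slope), y across its width, z out of its upper face.
- light_panel: Sloping inspection light panel fixed to the bench: face 210 mm up the slope by 230 mm wide, rising at 30 degrees, with a 6 mm ledge along its lower edge on which the plate rests. Origin: centre of its footprint on the bench; x horizontally from its low front to its high back (top edge about 130 mm above the bench), z up.
- canister: Clear lens canister with a dark band, standing, 42 mm in diameter and 82 mm high; origin under its centre. Loose; leave it alone.
- petri_dish: Clear petri dish, 94 mm in diameter and 16 mm high; origin under its centre. Loose; leave it alone.
- slide_box: Flat grey slide box with a white lid, 100 by 170 by 36 mm; origin under its centre. Loose; leave it alone.
- oil_bottle: Amber bottle, 32 mm in diameter and 75 mm high, standing; origin under its centre. Loose; leave it alone.
Mind the look-alikes: they are no part of the job. There is more than one size of the plate; the one meant has the size given above.

How it is judged:
By the outcome, as a careful person would: the job done as asked, in the order asked, and still so for the second after the job is handed in, with the robot touching nothing.
It also fails if it takes over 67 s, if anything falls off the work surface, if the arm or the gripper's body presses on something with over 40 N, if the wrist force passes 120 N, or if a joint passes its speed limit or range.

## Robot

A 7-joint arm with a two-finger parallel gripper is mounted at the origin on the work surface. World frame = base frame: x ahead of the robot, y to its left, z up, the work surface at z = 0. Lengths are in m, angles in rad, forces in N, time in s.
With the tool pointing down it reaches from about 0.4 to 0.85 m from the base axis. Payload 10.4 kg.
Tool frame: the origin (TCP) lies on the centre line of the jaws, within the pads' length; the fingertips stand 11 mm ahead of it and the grasp point (between the pads) lies 8 mm behind it (manip.finger_overhang is the distance from the TCP to the fingertips, in m); z points along the fingers, y is the line along which they close (so a half turn about z gives the same grasp; the last joint's range is limited). The gripper opens to 85 mm and grips with 20 to 120 N. Pads are 22 mm wide; open, the fingers measure 114 mm over their backs; the gripper's body (76 mm by 85 mm) begins 54 mm behind the grasp point. The pads swing forward as they close: fully open they stand 13 mm farther back than shut.
Start: joints at [-1.185, 0.332, -0.065, 1.46, 0.022, 1.35, -0.088], TCP at [0.248, 0.574, 0.242] pointing down, gripper open.
Joint ranges: [-2.6, 2.6], [-0.5, 2.12], [-1.47, 1.34], [0.16, 2.42], [-1.27, 4.41], [0.06, 2.06], [-2.6, 2.6]. Speed limits (rad/s): [2.22, 2.22, 2.79, 2.79, 3.14, 3.14, 3.14].

## Interface

Orientations are given as a unit quaternion [x, y, z, w].
In Python, from workcell import manip, imaging, workorder gives the robot as it stands.
- The arm moves only by the tool jog_arm, never from a script. Its argument "deltas" is a list of rows, each an object with "gripper": the opening, from 0 (shut) to 1 (fully open); "offset": the shift along the tool's x, y, z in m, a list of three; "rotation": the turn, a rotation vector about the tool's x, y, z in degrees, a list of three. In form: [{"gripper": gripper, "offset": [tx, ty, tz], "rotation": [ax, ay, az]}, ...]. A call has 1 to 20 rows; each row shifts and turns the commanded pose from where the row before left it, along the tool's axes as they then stand; what a row does not reach is not made up. A row lasts 1/10 s, in which the tool goes at most 50 mm and 8.59 degrees, less where a joint would pass 70% of its speed; a pose out of reach is approached as far as the arm can. A call with a gripper value outside its range is refused whole. The fingers move at their own pace and stop on an object; "newtons" is the grip in N (left out, the last holds). Time passes only in rows, so rows that do not move let the fingers close. It gives the time, the measured TCP pose, the force, the opening and the grip force at its end, in the units of the state.
- manip.get_obs(): the state, without advancing time (a new reading comes with each control period).
- imaging.camera(name): name is "side" or "top"; returns the picture (400x640x3 uint8, blue, green, red); there is no depth.
- imaging.camera_model(name): a dict with "camera_matrix" (3x3 intrinsics, pixels), "world_to_cam" (4x4, takes a point from world to camera coordinates). Camera axes: x right, y up, looking along -z (the intrinsics and any distortion apply to the point x, -y, -z); pixel columns grow to the right and rows downward; lengths in m; the calibration is good to about 2 mm. A picture is of the moment at which its call begins. camera_model takes no time and is no camera call.
- workorder.hand_in(): hands the job in; it is judged then, once.
The state is a dict: "clock": time; "joint_pos": joint angles; "joint_velocities": joint speeds; "tau": joint torques, N m; "position": TCP position; "ee_rot": TCP orientation; "ft_force": force on the tool from outside, world axes, zero at the start; "torque": the same for the moment, N m; "grip_width": opening from 0.0 (shut) to 1.0 (fully open); "grasp_force": force on a finger pad.
Only numpy, scipy, OpenCV 4.12 (cv2) and the standard library are available. Lean on these libraries where they do the work, as an engineer would, in place of code of your own. Each camera call takes 0.05 s, during which the arm holds its last target. There are 200 camera calls.

## Working session

There is one attempt and no reset: what is moved stays moved. The work goes in short steps, Python scripts to look and compute and a tool call to move; the robot and the scene stay as the last step left them, time stands still between calls to the robot, and variables do not carry over. Pictures are saved under pics/ and viewed, at most 10 in all, crops included, and the job is handed in when it is done.

Besides the shell and the picture viewer there is one more tool, called by a JSON object that holds its "fn" and its "kwargs", one argument or row to a line. jog_arm: Moves the arm, as the interface text tells. Its arguments: {"type":"object","properties":{"deltas":{"type":"array","items":{"type":"object","properties":{"gripper":{"type":"number"},"offset":{"type":"array","items":{"type":"number"}},"rotation":{"type":"array","items":{"type":"number"}}}}},"newtons":{"type":"number"}},"required":["deltas"]}

```bash
ls; mkdir -p pics; cat > h.py <<'E'
import numpy as np, cv2
from scipy.spatial.transform import Rotation as R
from workcell import manip, imaging, workorder
def snap(n,f=None):
    im=imaging.camera(n)
    if f: cv2.imwrite('pics/'+f,im)
    return im
def ray(n,uv):
    m=imaging.camera_model(n);K=np.array(m["camera_matrix"]);T=np.array(m["world_to_cam"])
    d=np.linalg.inv(K)@np.array([uv[0],uv[1],1.]);d=d*[1,-1,-1]
    Rm=T[:3,:3];return -Rm.T@T[:3,3],Rm.T@d
def onz(n,uv,z):
    c,d=ray(n,uv);return c+d*(z-c[2])/d[2]
def proj(n,p):
    m=imaging.camera_model(n);K=np.array(m["camera_matrix"]);T=np.array(m["world_to_cam"])
    q=T[:3,:3]@np.array(p)+T[:3,3];q=K@(q*[1,-1,-1]);return q[:2]/q[2]
def tri(a,b):
    (c1,d1),(c2,d2)=ray('top',a),ray('side',b)
    s=np.linalg.lstsq(np.c_[d1,-d2],c2-c1,rcond=None)[0]
    p,q=c1+s[0]*d1,c2+s[1]*d2
    return (p+q)/2,np.linalg.norm(p-q)
E
python3 - <<'E'
from h import *
np.set_printoptions(precision=4,suppress=True)
snap('top','top0.png');snap('side','side0.png')
for n in('top','side'):
    m=imaging.camera_model(n);print({k:(np.array(v) if not isinstance(v,str) else v) for k,v in m.items()}); print(ray(n,(320,200)))
o=manip.get_obs();print(o,manip.finger_overhang)
E
```

```text
pics
{'camera_matrix': array([[453.8735,   0.    , 322.2658],
       [  0.    , 453.8735, 198.8994],
       [  0.    ,   0.    ,   1.    ]]), 'world_to_cam': array([[-0.0194, -0.9997,  0.0136,  0.1026],
       [ 0.986 , -0.0169,  0.1659, -0.55  ],
       [-0.1656,  0.0166,  0.9861, -1.1681],
       [ 0.    ,  0.    ,  0.    ,  1.    ]])}
(array([0.3508, 0.1127, 1.2416]), array([ 0.1633, -0.0115, -0.9865]))
{'camera_matrix': array([[396.1353,   0.    , 318.2371],
       [  0.    , 396.1353, 202.5211],
       [  0.    ,   0.    ,   1.    ]]), 'world_to_cam': array([[-0.9989, -0.0466, -0.0082,  0.5152],
       [ 0.0276, -0.7136,  0.7   , -0.007 ],
       [-0.0384,  0.699 ,  0.7141, -1.1898],
       [ 0.    ,  0.    ,  0.    ,  1.    ]])}
(array([0.4691, 0.8507, 0.8587]), array([ 0.0342, -0.7038, -0.7097]))
{'clock': 0.1, 'joint_pos': array([-1.1846,  0.3328, -0.0647,  1.4608,  0.0216,  1.3499, -0.0885]), 'joint_velocities': array([-0.0006, -0.0015, -0.0001, -0.0029,  0.0003, -0.0002,  0.    ]), 'tau': array([  0.0027, -62.6747,   0.0502, -39.2423,   0.0165,   0.0071,
         0.    ]), 'position': array([0.2483, 0.5732, 0.2416]), 'ee_rot': array([ 0.203 ,  0.9792, -0.0006, -0.0001]), 'ft_force': array([ 0.0423, -0.0401, -0.0898]), 'torque': array([-0.0137,  0.0035, -0.024 ]), 'grasp_force': 0.0, 'grip_width': 1.0054468600332596} 0.011
```

View pics/top0.png

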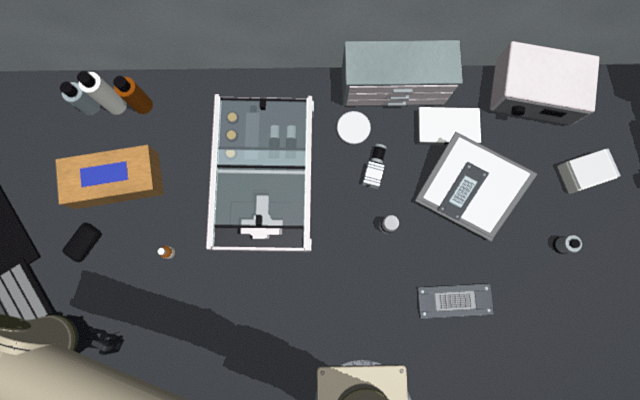

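View pics/side0.png

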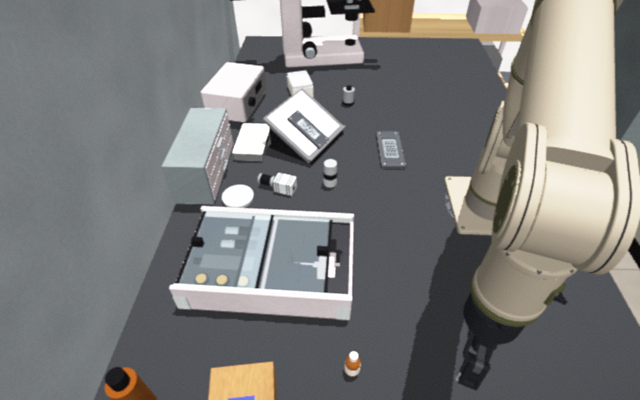

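Top: case about (262,172), camera (374,167) with its tube up at (380,150), light panel (475,187) with a plate at (465,190). Candidates for the plate are (465,190) on the panel and (455,301) on the bench. The task asks for the one on the panel, so I'll check its size. Candidates for the camera are the finned one at (374,167) and the cylinder at (568,243).

```bash
python3 - <<'E'
from h import *
t=cv2.imread('pics/top0.png');s=cv2.imread('pics/side0.png')
c=cv2.resize(t[115:245,355:545],None,fx=4,fy=4,interpolation=cv2.INTER_CUBIC);cv2.imwrite('pics/c1.png',c)
a=cv2.resize(t[85:260,200:320],None,fx=3.4,fy=3.4,interpolation=cv2.INTER_CUBIC)
b=cv2.resize(s[80:230,245:355],None,fx=3.4,fy=3.4,interpolation=cv2.INTER_CUBIC)
b=cv2.copyMakeBorder(b,0,a.shape[0]-b.shape[0],0,0,cv2.BORDER_CONSTANT)
cv2.imwrite('pics/c2.png',np.hstack([a,b]));print(a.shape,b.shape)
E
```

```text
(595, 408, 3) (595, 374, 3)
```

View pics/c1.png

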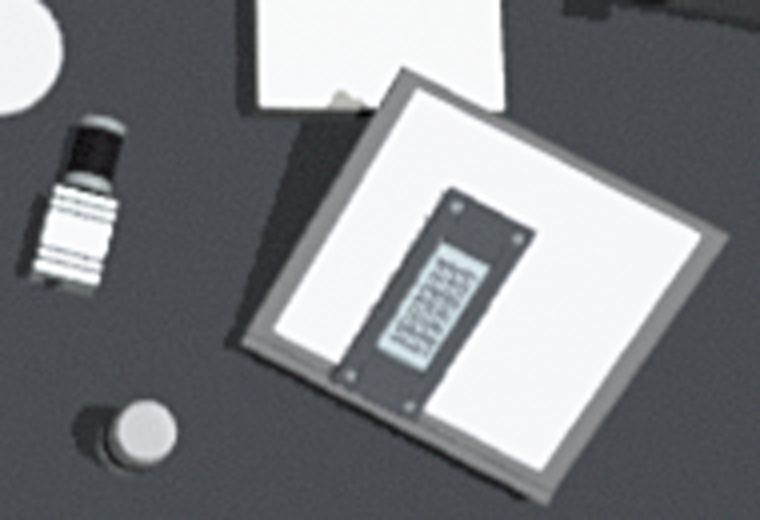

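View pics/c2.png

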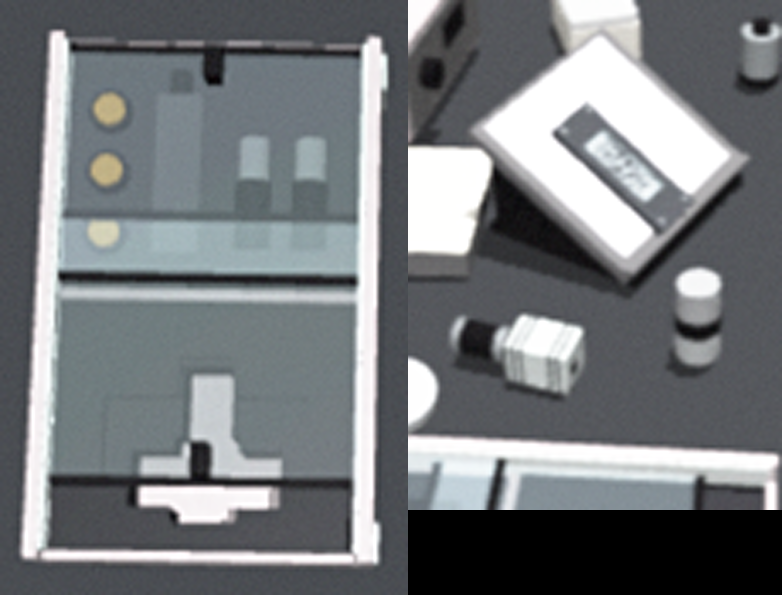

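Crop 1 confirms the finned camera at about (374,172) with its tube up. The dark plate with a glass window is on the panel, with screws at (469,166), (485,175), (442,209) and (457,217). Crop 2 shows the near cover already a little open, with its pull at about (259,220) and the pocket just beyond it. Measuring next.

```bash
python3 - <<'E'
from h import *
np.set_printoptions(precision=4,suppress=True)
t=cv2.imread('pics/top0.png')
# panel corners
A=[(456.25,132),(536.75,174.25),(492,240),(415.75,200.75)];B=[(263.5,118.2),(302.1,89.4),(345,126.5),(308.8,162.4)]
P=[]
for a,b in zip(A,B):
    p,e=tri(a,b);P.append(p);print('panel',p,e)
P=np.array(P);print('low len',np.linalg.norm(P[2]-P[3]),'up',np.linalg.norm(P[0]-P[3]),np.linalg.norm(P[1]-P[2]))
u=(P[0]+P[1]-P[2]-P[3]);print('az',np.degrees(np.arctan2(u[1],u[0])),'slope',np.degrees(np.arctan2(u[2],np.hypot(*u[:2]))))
w=P[2]-P[3];print('low edge az',np.degrees(np.arctan2(w[1],w[0])))
# case walls
g=t.min(axis=2)
L=[];Ri=[]
for r in range(115,235,5):
    row=g[r].astype(float)
    l=[c for c in range(200,235) if row[c]<150<=row[c+1]][:1]
    l2=[c for c in range(205,235) if row[c]>=150>row[c+1]]
    q=[c for c in range(295,318) if row[c]>=150>row[c+1]][-1:]
    q1=[c for c in range(290,318) if row[c]<190<=row[c+1]][:1]
    sub=lambda c,th=150:c+(th-row[c])/(row[c+1]-row[c])
    if l and q: L.append((sub(l[0]),r));Ri.append((sub(q[0]),r))
for nm,l in(('L',L),('R',Ri)):
    W=np.array([onz('top',p,.086) for p in l]);k=np.polyfit(W[:,0],W[:,1],1)
    print(nm,'yaw',np.degrees(np.arctan(k[0])),'y at x=.5',np.polyval(k,.5),'res',np.std(W[:,1]-np.polyval(k,W[:,0])))
for c in (225,245,270,290,300):
    col=g[:,c].astype(int);
    print(c,'end',[(r,col[r]) for r in range(240,254)])
print('pull', t[205:240,259].min(axis=1))
# camera
hsv=cv2.cvtColor(t[140:195,355:395],cv2.COLOR_BGR2HSV)
m=(t[140:195,355:395].min(axis=2)>140).astype(np.uint8)
for r in range(0,55,1): print(r+140,''.join('%4d'%v for v in t[140+r,360:392].min(axis=1)))
E
```

```text
panel [ 0.708  -0.2552  0.1202] 0.0003763780462656927
panel [ 0.5952 -0.4571  0.1127] 0.00033097782433916576
panel [ 0.4352 -0.365   0.0181] 0.0010026327572362826
panel [ 0.5516 -0.1663  0.0089] 0.006738332698778114
low len 0.23051412771996363 up 0.21153987473881297 0.20751902348916157
az -29.778384499003913 slope 29.45958407244964
low edge az -120.3806651535481
L yaw -1.8721808758832441 y at x=.5 0.38796093479013716 res 0.00016541338347862523
R yaw -1.8550119336484057 y at x=.5 0.1260284422046924 res 0.0002298689670973065
225 end [(240, np.int64(74)), (241, np.int64(78)), (242, np.int64(76)), (243, np.int64(77)), (244, np.int64(73)), (245, np.int64(72)), (246, np.int64(112)), (247, np.int64(225)), (248, np.int64(250)), (249, np.int64(193)), (250, np.int64(102)), (251, np.int64(75)), (252, np.int64(74)), (253, np.int64(71))]
245 end [(240, np.int64(77)), (241, np.int64(74)), (242, np.int64(77)), (243, np.int64(79)), (244, np.int64(74)), (245, np.int64(71)), (246, np.int64(87)), (247, np.int64(220)), (248, np.int64(254)), (249, np.int64(211)), (250, np.int64(124)), (251, np.int64(80))
[... 7729 characters left out ...]
 72  74  74  76  74  76  73  72  75
190   74  74  75  72  78  74  75  78  73  74  74  72  73  76  75  73  73  73  76  73  74  71  76  75  76  73  76  72  75  74  75  74
191   72  76  76  74  71  73  72  73  69  71  75  73  73  73  77  74  72  72  72  75  74  75  75  74  72  76  74  76  74  74  76  75
192   74  73  72  75  74  76  77  73  74  72  76  75  75  74  74  72  76  70  74  74  77  77  75  73  70  74  71  72  74  73  75  76
193   74  75  74  75  75  72  75  72  76  76  75  75  72  73  73  73  78  74  76  74  74  77  74  72  76  73  75  72  73  73  74  73
194   73  74  71  75  74  74  75  75  72  74  73  71  76  75  76  73  69  73  75  73  74  72  74  78  75  76  73  74  75  73  76  74
```

```bash
python3 - <<'E'
from h import *
np.set_printoptions(precision=4,suppress=True)
t=cv2.imread('pics/top0.png')
z=lambda u,v,h:onz('top',(u,v),h)[:2]
deg=lambda d:np.degrees(np.arctan2(d[1],d[0]))
# camera
LL,UL,LR,UR=[z(*p,.044) for p in((363.2,182.3),(368.3,161),(379.8,185.5),(384.2,164.5))]
e=[z(*p,.044) for p in((363.2,180),(367.3,165),(379.8,180),(383.8,165))]
print('cam body ctr',(LL+UL+LR+UR)/4,'len',np.linalg.norm(UL-LL),np.linalg.norm(UR-LR),'w',np.linalg.norm(UL-UR),'yaw',deg(e[1]-e[0]),deg(e[3]-e[2]),deg(UL-UR)-90)
a,b=z(377.8,156,.03),z(379.4,150,.03);print('tube axis pts',a,b,deg(b-a))
# case
yaw=np.radians(-1.86);ex=np.array([np.cos(yaw),np.sin(yaw)]);ey=np.array([-ex[1],ex[0]])
for c,r in((225,249.4),(245,249.7),(270,250.3),(290,250.5)):print('near wall',z(c,r,.068)@ex, 'ctr x if',z(c,r,.068)@ex+.206)
yc=np.array([.5,.257])@ey
# side wall ends: left wall col at rows
g=t.min(axis=2)
for c0 in (209,210,211,215,216,217,305,306,307,308,310):
    col=g[85:260,c0];w=np.where(col>150)[0]+85
    for r in(w[0],w[-1]): print(c0,r,'along',z(c0,r,.086)@ex)
print('case yc',yc)
def case(u,v,h):
    p=z(u,v,h);return p@ex,p@ey-yc
print('pull top far',case(259,214.2,.1),'left/right at 217:',t[217,250:268].min(axis=1))
print('pull rows',t[208:232,258].min(axis=1))
print('cover edge rows col 230,290',t[215:235,230].min(axis=1),t[215:235,290].min(axis=1))
# plate on panel
n=np.array([-np.sin(np.pi/6)*np.cos(np.radians(-30)),-np.sin(np.pi/6)*np.sin(np.radians(-30)),np.cos(np.pi/6)])
P=np.array([[.708,-.2552,.1202],[.5952,-.4571,.1127],[.4352,-.365,.0181],[.5516,-.1663,.0089]]);P0=P.mean(0);print('P0',P0)
ux=np.array([np.cos(np.pi/6)*np.cos(np.radians(-30)),np.cos(np.pi/6)*np.sin(np.radians(-30)),.5]);uy=np.cross(n,ux)
for h in(.010,):
    for c in((355+450/4,115+187/4),(355+537/4,115+233/4),(355+418/4,115+415/4),(355+332/4,115+378/4), (469,166.5),(484.75,174.7),(457.5,216.5),(442.5,208.6)):
        o,d=ray('top',c);q=o+d*(n@(P0+n*h-o))/(n@d);print('plate pt',q,'panel coords',(q-P0)@ux,(q-P0)@uy)
E
```

```text
cam body ctr [ 0.6198 -0.0485] len 0.060926028596026055 0.059632916181445034 w 0.044142143027781806 yaw -16.89998987726323 -16.883125376953757 -13.707208786434123
tube axis pts [ 0.6715 -0.063 ] [ 0.6885 -0.0681] -16.716239307688685
near wall 0.40934139188327257 ctr x if 0.6153413918832725
near wall 0.4092835330930697 ctr x if 0.6152835330930697
near wall 0.40863602399591026 ctr x if 0.6146360239959102
near wall 0.4088334781329907 ctr x if 0.6148334781329907
209 187 along 0.5682650859210812
209 248 along 0.41134713151680646
210 169 along 0.6159771936945283
210 248 along 0.4113820894218476
211 151 along 0.6643381319867434
211 246 along 0.4164520480880231
215 94 along 0.821956870071516
215 249 along 0.4090418009587568
216 94 along 0.8220067973929874
216 249 along 0.4090766840789129
217 94 along 0.8220567278501393
217 249 along 0.4091115692667217
305 131 along 0.7231376545685413
305 250 along 0.4096684359726698
306 99 along 0.8123778419360074
306 250 along 0.4097034182808895
307 98 along 0.8152503292433232
307 250 along 0.4097384026674308
308 96 along 0.8209524811460033
308 250 along 0.
[... 634 characters left out ...]
.2857  0.1   ] panel coords 0.05267386585496659 0.052537836499089385
plate pt [ 0.6025 -0.3401  0.0999] panel coords 0.05258158306857524 -0.010260957651091347
plate pt [ 0.4939 -0.2777  0.0277] panel coords -0.0919693093903629 -0.010535251222639479
plate pt [ 0.5206 -0.2217  0.0248] panel coords -0.09764384178293609 0.05128028950563464
plate pt [ 0.6223 -0.2903  0.0955] panel coords 0.043663730243390875 0.042755006707503346
plate pt [ 0.5998 -0.3297  0.0956] panel coords 0.043910606905907326 -0.0026605139233251496
plate pt [ 0.5    -0.2722  0.0291] panel coords -0.08908335677758882 -0.0027823664407573886
plate pt [ 0.5223 -0.233   0.0289] panel coords -0.08946317495001264 0.04236364256403967
```

```bash
cat >> h.py <<'E'
np.set_printoptions(precision=4,suppress=True)
yaw=np.radians(-1.86);EX=np.array([np.cos(yaw),np.sin(yaw),0]);EY=np.array([-EX[1],EX[0],0])
C0=np.array([.6238,.2530,0])
def case(x,y,z): return C0+EX*x+EY*y+np.array([0,0,z])
def tcase(u,v,h):
    p=onz('top',(u,v),h)-C0;return np.array([p@EX,p@EY])
def go(pos,ydir=None,zdir=(0,0,-1)):
    o=manip.get_obs();Rn=R.from_quat(o['ee_rot']);z=np.array(zdir,float);z/=np.linalg.norm(z)
    if ydir is None: Rt=Rn
    else:
        best=None
        for s in(1,-1):
            y=s*np.array(ydir,float);y-=z*(y@z);y/=np.linalg.norm(y)
            Q=R.from_matrix(np.c_[np.cross(y,z),y,z])
            if best is None or (Rn.inv()*Q).magnitude()<(Rn.inv()*best).magnitude():best=Q
        Rt=best
    d=np.array(pos)-o['position']
    print('t',o['clock'],'pos',o['position'],'F',o['ft_force'],'w',o['grip_width'],'gf',o['grasp_force'],'q7',o['joint_pos'][6])
    print('rot(tool,deg)',np.degrees((Rn.inv()*Rt).as_rotvec()),'then off mm',1e3*Rt.inv().apply(d),'| world d',1e3*d)
E
python3 - <<'E'
from h import *
print('cover near edge',tcase(230,226.8,.074),tcase(290,227.3,.074))
print('pull far',tcase(259,214.0,.1))
print('far cover dark edge',[tcase(200+200/3.4,85+r/3.4,.082) for r in(272,282)],'near cover far edge',tcase(258,85+215/3.4,.074))
f=lambda c,s,ox,oy:((c[0]+.5)/s-.5+ox,(c[1]+.5)/s-.5+oy)
T=[f(c,4,355,115) for c in((450,187),(537,233),(418,415),(332,378))]
S=[f((c[0]-408,c[1]),3.4,245,80) for c in((555,130),(585,103),(695,198),(660,232))]
Q=[]
for a,b in zip(T,S):
    p,e=tri(a,b);Q.append(p);print('plate',p,e)
Q=np.array(Q);u=Q[0]+Q[1]-Q[2]-Q[3];print(Q.mean(0),np.degrees(np.arctan2(u[1],u[0])),np.degrees(np.arctan2(u[2],np.hypot(*u[:2]))))
go(case(-.133,0,.2),EY)
E
```

```text
cover near edge [-0.1482  0.0743] [-0.1472 -0.0801]
pull far [-0.1173 -0.0024]
far cover dark edge [array([0.0145, 0.0051]), array([0.0066, 0.0048])] near cover far edge [0.062 0.01 ]
plate [ 0.6321 -0.2828  0.1053] 0.002989292102949143
plate [ 0.6046 -0.3392  0.1003] 0.0023694001219510138
plate [ 0.4925 -0.2751  0.0319] 0.0038327476173951867
plate [ 0.5225 -0.2196  0.0296] 0.003048186655773934
[ 0.5629 -0.2792  0.0668] -29.84637917109006 29.407225287608593
t 0.1 pos [0.2483 0.5732 0.2416] F [ 0.0423 -0.0401 -0.0898] w 1.0054468600332596 gf 0.0 q7 -0.08846826123632183
rot(tool,deg) [ -0.0692  -0.0105 -21.5609] then off mm [-252.6657 -307.8604   41.6271] | world d [ 242.5402 -315.899   -41.6271]
```

{"fn": "jog_arm", "kwargs": {
  "deltas": [
    {"gripper": 0.45,"rotation": [0,0,-7.2]},
    {"gripper": 0.45,"rotation": [0,0,-7.2]},
    {"gripper": 0.45,"rotation": [0,0,-7.2]},
    {"gripper": 0.45,"offset": [-0.025,-0.031,0.004]},
    {"gripper": 0.45,"offset": [-0.025,-0.031,0.004]},
    {"gripper": 0.45,"offset": [-0.025,-0.031,0.004]},
    {"gripper": 0.45,"offset": [-0.025,-0.031,0.004]},
    {"gripper": 0.45,"offset": [-0.025,-0.031,0.004]},
    {"gripper": 0.45,"offset": [-0.025,-0.031,0.004]},
    {"gripper": 0.45,"offset": [-0.025,-0.031,0.004]},
    {"gripper": 0.45,"offset": [-0.025,-0.031,0.004]},
    {"gripper": 0.45,"offset": [-0.025,-0.031,0.004]},
    {"gripper": 0.45,"offset": [-0.027,-0.029,0.006]},
    {"gripper": 0.45},
    {"gripper": 0.45}
  ]
}}

```text
schema error: expected keys gripper, offset, rotation
```

```bash
python3 - <<'E'
from h import *
go(case(-.133,0,.095),EY)
E
```

```text
t 0.1 pos [0.2483 0.5732 0.2416] F [ 0.0423 -0.0401 -0.0898] w 1.0054468600332596 gf 0.0 q7 -0.08846826123632183
rot(tool,deg) [ -0.0692  -0.0105 -21.5609] then off mm [-252.6657 -307.8604  146.6271] | world d [ 242.5402 -315.899  -146.6271]
```

{"fn": "jog_arm", "kwargs": {
  "deltas": [
    {"gripper": 0.45,"offset": [0,0,0],"rotation": [0,0,-7.2]},
    {"gripper": 0.45,"offset": [0,0,0],"rotation": [0,0,-7.2]},
    {"gripper": 0.45,"offset": [0,0,0],"rotation": [0,0,-7.2]},
    {"gripper": 0.45,"offset": [-0.025,-0.031,0.004],"rotation": [0,0,0]},
    {"gripper": 0.45,"offset": [-0.025,-0.031,0.004],"rotation": [0,0,0]},
    {"gripper": 0.45,"offset": [-0.025,-0.031,0.004],"rotation": [0,0,0]},
    {"gripper": 0.45,"offset": [-0.025,-0.031,0.004],"rotation": [0,0,0]},
    {"gripper": 0.45,"offset": [-0.025,-0.031,0.004],"rotation": [0,0,0]},
    {"gripper": 0.45,"offset": [-0.025,-0.031,0.004],"rotation": [0,0,0]},
    {"gripper": 0.45,"offset": [-0.025,-0.031,0.004],"rotation": [0,0,0]},
    {"gripper": 0.45,"offset": [-0.025,-0.031,0.004],"rotation": [0,0,0]},
    {"gripper": 0.45,"offset": [-0.025,-0.031,0.004],"rotation": [0,0,0]},
    {"gripper": 0.45,"offset": [-0.027,-0.029,0.006],"rotation": [0,0,0]},
    {"gripper": 0.45,"offset": [0,0,0],"rotation": [0,0,0]},
    {"gripper": 0.45,"offset": [0,0,0],"rotation": [0,0,0]}
  ]
}}

```text
clock: 1.6
position: [0.4907, 0.2569, 0.1998]
ee_rot: [0.017, 1.0, -0.0, -0.0]
ft_force: [-0.1, 1.0, -0.1]
grip_width: 0.452
grasp_force: 0.0
```

```bash
python3 - <<'E'
from h import *
go(case(-.133,0,.095),EY)
E
```

```text
t 1.6 pos [0.4907 0.2569 0.1998] F [-0.1203  0.9599 -0.1113] w 0.4524386757577581 gf 0.0 q7 0.9938905322921666
rot(tool,deg) [-0.0252 -0.0476 -0.0826] then off mm [ -0.1824   0.4709 104.8377] | world d [   0.1976    0.4647 -104.8377]
```

{"fn": "jog_arm", "kwargs": {
  "deltas": [
    {"gripper": 0.45,"offset": [0,0,0.03],"rotation": [0,0,0]},
    {"gripper": 0.45,"offset": [0,0,0.03],"rotation": [0,0,0]},
    {"gripper": 0.45,"offset": [0,0,0.02],"rotation": [0,0,0]},
    {"gripper": 0.45,"offset": [0,0,0.012],"rotation": [0,0,0]},
    {"gripper": 0.45,"offset": [0,0,0.008],"rotation": [0,0,0]},
    {"gripper": 0.3,"offset": [0,0,0.005],"rotation": [0,0,0]},
    {"gripper": 0.1,"offset": [0,0,0],"rotation": [0,0,0]},
    {"gripper": 0.05,"offset": [0,0,0],"rotation": [0,0,0]},
    {"gripper": 0.05,"offset": [0,0,0],"rotation": [0,0,0]},
    {"gripper": 0.05,"offset": [0,0,0],"rotation": [0,0,0]}
  ],
  "newtons": 25
}}

```text
clock: 2.6
position: [0.4904, 0.2582, 0.0954]
ee_rot: [0.016, 1.0, 0.0, 0.0]
ft_force: [1.9, 4.7, -7.3]
grip_width: 0.157
grasp_force: 30.2
```

{"fn": "jog_arm", "kwargs": {
  "deltas": [
    {"gripper": 0.05,"offset": [-0.006,0.0005,0],"rotation": [0,0,0]},
    {"gripper": 0.05,"offset": [-0.01,0,0],"rotation": [0,0,0]},
    {"gripper": 0.05,"offset": [-0.01,0,0],"rotation": [0,0,0]},
    {"gripper": 0.05,"offset": [-0.01,0,0],"rotation": [0,0,0]},
    {"gripper": 0.05,"offset": [-0.01,0,0],"rotation": [0,0,0]},
    {"gripper": 0.05,"offset": [-0.01,0,0],"rotation": [0,0,0]},
    {"gripper": 0.05,"offset": [-0.01,0,0],"rotation": [0,0,0]},
    {"gripper": 0.05,"offset": [-0.01,0,0],"rotation": [0,0,0]},
    {"gripper": 0.05,"offset": [-0.01,0,0],"rotation": [0,0,0]},
    {"gripper": 0.05,"offset": [-0.008,0,0],"rotation": [0,0,0]},
    {"gripper": 0.05,"offset": [0,0,0],"rotation": [0,0,0]}
  ]
}}

```text
clock: 3.7
position: [0.586, 0.2552, 0.0954]
ee_rot: [0.016, 1.0, 0.0, 0.001]
ft_force: [1.7, 3.2, -3.0]
grip_width: 0.155
grasp_force: 30.8
```

{"fn": "jog_arm", "kwargs": {
  "deltas": [
    {"gripper": 0.05,"offset": [-0.003,0,0],"rotation": [0,0,0]},
    {"gripper": 0.05,"offset": [-0.003,0,0],"rotation": [0,0,0]},
    {"gripper": 0.05,"offset": [-0.003,0,0],"rotation": [0,0,0]},
    {"gripper": 0.05,"offset": [0,0,0],"rotation": [0,0,0]}
  ]
}}

```text
clock: 4.1
position: [0.5939, 0.2549, 0.0954]
ee_rot: [0.016, 1.0, 0.0, 0.0]
ft_force: [0.4, 2.3, -2.0]
grip_width: 0.156
grasp_force: 31.0
```

{"fn": "jog_arm", "kwargs": {
  "deltas": [
    {"gripper": 0.05,"offset": [-0.002,0,0],"rotation": [0,0,0]},
    {"gripper": 0.05,"offset": [-0.002,0,0],"rotation": [0,0,0]},
    {"gripper": 0.05,"offset": [0,0,0],"rotation": [0,0,0]}
  ]
}}

```text
clock: 4.4
position: [0.5978, 0.2549, 0.0954]
ee_rot: [0.016, 1.0, 0.0, 0.0]
ft_force: [-0.4, 3.0, -0.2]
grip_width: 0.152
grasp_force: 31.2
```

{"fn": "jog_arm", "kwargs": {
  "deltas": [
    {"gripper": 0.05,"offset": [-0.002,0,0],"rotation": [0,0,0]},
    {"gripper": 0.05,"offset": [-0.002,0,0],"rotation": [0,0,0]},
    {"gripper": 0.05,"offset": [-0.002,0,0],"rotation": [0,0,0]},
    {"gripper": 0.05,"offset": [0,0,0],"rotation": [0,0,0]}
  ]
}}

```text
clock: 4.8
position: [0.604, 0.2546, 0.0954]
ee_rot: [0.016, 1.0, 0.0, 0.0]
ft_force: [0.9, 2.8, 0.8]
grip_width: 0.156
grasp_force: 31.2
```

{"fn": "jog_arm", "kwargs": {
  "deltas": [
    {"gripper": 0.05,"offset": [-0.002,0,0],"rotation": [0,0,0]},
    {"gripper": 0.05,"offset": [-0.002,0,0],"rotation": [0,0,0]},
    {"gripper": 0.05,"offset": [0,0,0],"rotation": [0,0,0]}
  ]
}}

```text
clock: 5.1
position: [0.6079, 0.2545, 0.0955]
ee_rot: [0.016, 1.0, 0.0, 0.0]
ft_force: [0.2, 3.4, 1.0]
grip_width: 0.155
grasp_force: 31.3
```

{"fn": "jog_arm", "kwargs": {
  "deltas": [
    {"gripper": 0.05,"offset": [-0.002,0,0],"rotation": [0,0,0]},
    {"gripper": 0.05,"offset": [-0.001,0,0],"rotation": [0,0,0]},
    {"gripper": 0.05,"offset": [0,0,0],"rotation": [0,0,0]}
  ]
}}

```text
clock: 5.4
position: [0.6102, 0.2545, 0.0954]
ee_rot: [0.016, 1.0, 0.0, -0.0]
ft_force: [-4.0, 2.2, 4.3]
grip_width: 0.154
grasp_force: 31.7
```

```bash
python3 - <<'E'
from h import *
t=snap('top','top1.png');s=snap('side')
a=cv2.resize(t[85:260,200:320],None,fx=3.4,fy=3.4,interpolation=cv2.INTER_CUBIC)
b=cv2.resize(s[205:320,170:365],None,fx=2,fy=2,interpolation=cv2.INTER_CUBIC)
b=cv2.copyMakeBorder(b,0,a.shape[0]-b.shape[0],0,0,cv2.BORDER_CONSTANT)
cv2.imwrite('pics/c3.png',np.hstack([a,b]))
go(case(-.012,0,.095),EY)
E
```

```text
t 5.5 pos [0.6102 0.2544 0.0954] F [-5.3987  1.8548  4.0203] w 0.15481224682746364 gf 31.798439025878906 q7 1.1304364848837543
rot(tool,deg) [ 0.001  -0.0411  0.045 ] then off mm [-1.6891 -0.985   0.3742] | world d [ 1.6562 -1.0393 -0.3742]
```

View pics/c3.png

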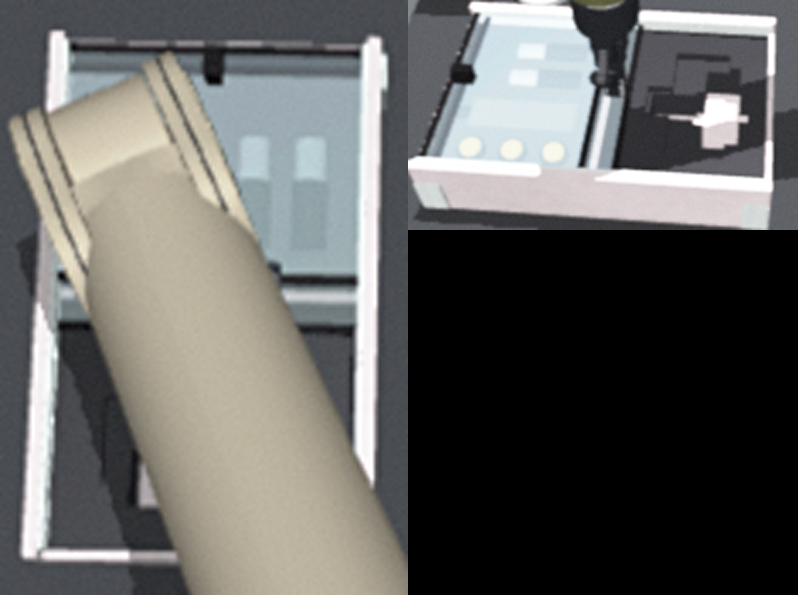

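The side crop shows the cover's black edge now under the far cover, with the bay open. The force is starting to rise, so I'll nudge once more to confirm the stop.

{"fn": "jog_arm", "kwargs": {
  "deltas": [
    {"gripper": 0.05,"offset": [-0.0012,0,0],"rotation": [0,0,0]},
    {"gripper": 0.05,"offset": [0,0,0],"rotation": [0,0,0]}
  ]
}}

```text
clock: 5.7
position: [0.6102, 0.2544, 0.0954]
ee_rot: [0.016, 1.0, -0.0, -0.002]
ft_force: [-11.7, 0.0, 8.3]
grip_width: 0.153
grasp_force: 32.3
```

{"fn": "jog_arm", "kwargs": {
  "deltas": [
    {"gripper": 0.05,"offset": [0.001,0,0],"rotation": [0,0,0]},
    {"gripper": 0.4,"offset": [0,0,0],"rotation": [0,0,0]},
    {"gripper": 0.5,"offset": [0,0,0],"rotation": [0,0,0]},
    {"gripper": 0.5,"offset": [0,0,-0.01],"rotation": [0,0,0]},
    {"gripper": 0.5,"offset": [0,0,-0.03],"rotation": [0,0,0]},
    {"gripper": 0.5,"offset": [0,0,-0.04],"rotation": [0,0,0]},
    {"gripper": 0.75,"offset": [0,0,-0.04],"rotation": [0,0,0]},
    {"gripper": 0.75,"offset": [0,0,0],"rotation": [0,0,0]}
  ]
}}

```text
clock: 6.5
position: [0.6135, 0.2549, 0.2229]
ee_rot: [0.016, 1.0, 0.002, 0.005]
ft_force: [-0.5, 0.1, 1.0]
grip_width: 0.755
grasp_force: 0.0
```

```bash
python3 - <<'E'
from h import *
y=np.radians(-16.5)
go([.6198,-.0485,.20],[-np.sin(y),np.cos(y),0])
E
```

```text
t 6.5 pos [0.6135 0.2549 0.2229] F [-0.4824  0.0638  0.9836] w 0.7547586146374992 gf 0.0 q7 1.1209773882500322
rot(tool,deg) [ 0.3419  0.5097 14.6354] then off mm [ -92.2057 -289.1098   22.8787] | world d [   6.2971 -303.3921  -22.8787]
```

{"fn": "jog_arm", "kwargs": {
  "deltas": [
    {"gripper": 0.75,"offset": [0,0,0],"rotation": [0.17,0.25,7.3]},
    {"gripper": 0.75,"offset": [0,0,0],"rotation": [0.17,0.25,7.3]},
    {"gripper": 0.75,"offset": [-0.0092,-0.029,0.002],"rotation": [0,0,0]},
    {"gripper": 0.75,"offset": [-0.0092,-0.029,0.002],"rotation": [0,0,0]},
    {"gripper": 0.75,"offset": [-0.0092,-0.029,0.002],"rotation": [0,0,0]},
    {"gripper": 0.75,"offset": [-0.0092,-0.029,0.002],"rotation": [0,0,0]},
    {"gripper": 0.75,"offset": [-0.0092,-0.029,0.002],"rotation": [0,0,0]},
    {"gripper": 0.75,"offset": [-0.0092,-0.029,0.002],"rotation": [0,0,0]},
    {"gripper": 0.75,"offset": [-0.0092,-0.029,0.002],"rotation": [0,0,0]},
    {"gripper": 0.75,"offset": [-0.0092,-0.029,0.002],"rotation": [0,0,0]},
    {"gripper": 0.75,"offset": [-0.0092,-0.029,0.003],"rotation": [0,0,0]},
    {"gripper": 0.75,"offset": [-0.0092,-0.028,0.003],"rotation": [0,0,0]},
    {"gripper": 0.75,"offset": [0,0,0],"rotation": [0,0,0]},
    {"gripper": 0.75,"offset": [0,0,0],"rotation": [0,0,0]}
  ]
}}

```text
clock: 7.9
position: [0.617, -0.0499, 0.1948]
ee_rot: [0.144, 0.99, -0.003, -0.004]
ft_force: [1.1, 0.4, 0.3]
grip_width: 0.747
grasp_force: 0.0
```

```bash
python3 - <<'E'
from h import *
y=np.radians(-16.5)
go([.6198,-.0485,.018],[-np.sin(y),np.cos(y),0])
E
```

```text
t 7.9 pos [ 0.617  -0.0499  0.1948] F [1.1447 0.3935 0.3211] w 0.747160403821368 gf 0.0 q7 1.3725189377556708
rot(tool,deg) [-0.4012 -0.4318 -0.0318] then off mm [ -2.2561   2.1533 176.8159] | world d [   2.7747    1.4239 -176.8159]
```

{"fn": "jog_arm", "kwargs": {
  "deltas": [
    {"gripper": 0.75,"offset": [-0.0022,0.0021,0.03],"rotation": [-0.4,-0.43,0]},
    {"gripper": 0.75,"offset": [0,0,0.04],"rotation": [0,0,0]},
    {"gripper": 0.75,"offset": [0,0,0.03],"rotation": [0,0,0]},
    {"gripper": 0.75,"offset": [0,0,0.02],"rotation": [0,0,0]},
    {"gripper": 0.75,"offset": [0,0,0.015],"rotation": [0,0,0]},
    {"gripper": 0.75,"offset": [0,0,0.015],"rotation": [0,0,0]},
    {"gripper": 0.75,"offset": [0,0,0.015],"rotation": [0,0,0]},
    {"gripper": 0.75,"offset": [0,0,0.011],"rotation": [0,0,0]},
    {"gripper": 0.75,"offset": [0,0,0],"rotation": [0,0,0]}
  ]
}}

```text
clock: 8.8
position: [0.6185, -0.0476, 0.017]
ee_rot: [0.143, 0.99, -0.0, -0.001]
ft_force: [-0.1, -0.6, -0.3]
grip_width: 0.747
grasp_force: 0.0
```

```bash
python3 - <<'E'
from h import *
y=np.radians(-16.5)
go([.6198,-.0485,.018],[-np.sin(y),np.cos(y),0])
s=snap('side');cv2.imwrite('pics/c4.png',cv2.resize(s[140:230,220:370],None,fx=4,fy=4,interpolation=cv2.INTER_CUBIC))
E
```

```text
t 8.8 pos [ 0.6185 -0.0476  0.017 ] F [-0.052  -0.6008 -0.3436] w 0.7473829916238723 gf 0.0 q7 1.4201554747515872
rot(tool,deg) [-0.0349 -0.1444  0.0866] then off mm [-1.5123 -0.5413 -0.9847] | world d [ 1.2963 -0.9486  0.9847]
```

View pics/c4.png

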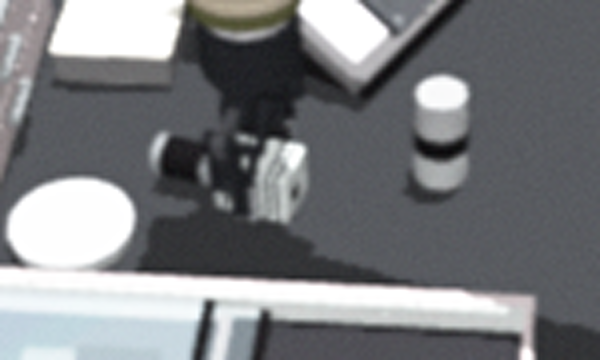

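The jaws straddle the finned body at about (255,175) in the crop. I'll check the body's lengthwise position against the first side view.

```bash
python3 - <<'E'
from h import *
y=np.radians(-16.5);ex=np.array([np.cos(y),np.sin(y),0]);ey=np.array([-ex[1],ex[0],0])
c=np.array([.6198,-.0485,0])
f=lambda p:[(p[0]-245+.5)*3.4-.5+408,(p[1]-80+.5)*3.4-.5]
for z in(0,.044):
    for a in(.03,-.03):
        for b in(.022,-.022): print(z,a,b,np.round(f(proj('side',c+ex*a+ey*b+[0,0,z])),0))
print('tube tip',np.round(f(proj('side',c+ex*.086+[0,0,.022])),0))
E
```

```text
0 0.03 0.022 [509. 378.]
0 0.03 -0.022 [528. 347.]
0 -0.03 0.022 [570. 393.]
0 -0.03 -0.022 [587. 361.]
0.044 0.03 0.022 [505. 343.]
0.044 0.03 -0.022 [524. 312.]
0.044 -0.03 0.022 [567. 357.]
0.044 -0.03 -0.022 [585. 326.]
tube tip [461. 332.]
```

The predicted corners match the first side crop within about 1 mm. Closing.

{"fn": "jog_arm", "kwargs": {
  "deltas": [
    {"gripper": 0.7,"offset": [-0.0013,-0.0005,-0.001],"rotation": [0,0,0]},
    {"gripper": 0.6,"offset": [0,0,0],"rotation": [0,0,0]},
    {"gripper": 0.4,"offset": [0,0,0],"rotation": [0,0,0]},
    {"gripper": 0.4,"offset": [0,0,0],"rotation": [0,0,0]},
    {"gripper": 0.4,"offset": [0,0,0],"rotation": [0,0,0]},
    {"gripper": 0.4,"offset": [0,0,0],"rotation": [0,0,0]}
  ],
  "newtons": 50
}}

```text
clock: 9.45
position: [0.6213, -0.0486, 0.0206]
ee_rot: [0.143, 0.99, 0.0, 0.001]
ft_force: [-0.2, 0.1, 5.6]
grip_width: 0.513
grasp_force: 52.2
```

{"fn": "jog_arm", "kwargs": {
  "deltas": [
    {"gripper": 0.4,"offset": [0,0,-0.005],"rotation": [0,0,0]},
    {"gripper": 0.4,"offset": [0,0,-0.01],"rotation": [0,0,0]},
    {"gripper": 0.4,"offset": [0,0,-0.02],"rotation": [0,0,0]},
    {"gripper": 0.4,"offset": [0,0,-0.03],"rotation": [0,0,0]},
    {"gripper": 0.4,"offset": [0,0,-0.04],"rotation": [0,0,0]},
    {"gripper": 0.4,"offset": [0,0,-0.04],"rotation": [0,0,0]},
    {"gripper": 0.4,"offset": [0,0,0],"rotation": [0,0,0]}
  ]
}}

```text
clock: 10.15
position: [0.6233, -0.049, 0.1714]
ee_rot: [0.143, 0.99, 0.001, 0.005]
ft_force: [1.0, -0.8, -2.1]
grip_width: 0.503
grasp_force: 51.6
```

```bash
python3 - <<'E'
from h import *
# pocket features from the first picture (crop c2 px), at recess/foam heights
f=lambda u,v:((u+.5)/3.4-.5+200,(v+.5)/3.4-.5+85)
for nm,u,v,z in(('tube end L',191,376,.054),('tube end R',234,376,.054),('slot L out',137,500,.054),('slot R out',279,500,.054),('body end',206,523,.054),('slotfloorL',137,458,.008),('slotR far',281,458,.054),('recess far',150,398,.064),('recess left',106,398,.064),('recess right',310,398,.064),('notchfar',215,360,.064)):
    print(nm,tcase(*f(u,v),z), tcase(*f(u,v),.008))
go(case(-.15,0,.16),EY)
t=snap('top');cv2.imwrite('pics/top2.png',t)
cv2.imwrite('pics/c5.png',cv2.resize(t[85:260,200:400],None,fx=3.4,fy=3.4,interpolation=cv2.INTER_CUBIC))
E
```

```text
tube end L [-0.0611  0.0137] [-0.0531  0.0201]
tube end R [-0.0606 -0.0197] [-0.0526 -0.0147]
slot L out [-0.1586  0.0516] [-0.1543  0.0594]
slot R out [-0.157  -0.0575] [-0.1527 -0.054 ]
body end [-0.1755 -0.002 ] [-0.1719  0.0037]
slotfloorL [-0.1206  0.0608] [-0.1206  0.0608]
slotR far [-0.1245 -0.0581] [-0.1189 -0.0546]
recess far [-0.0806  0.0433] [-0.0717  0.0524]
recess left [-0.0811  0.0771] [-0.0722  0.0879]
recess right [-0.0787 -0.08  ] [-0.0697 -0.0767]
notchfar [-0.05   -0.0057] [-0.0396  0.0011]
t 10.15 pos [ 0.6233 -0.049   0.1714] F [ 0.9929 -0.7685 -2.1194] w 0.5031553421360127 gf 51.57175362110138 q7 1.382410623194847
rot(tool,deg) [  0.1134   0.5194 -14.5888] then off mm [159.351  301.8802  11.3576] | world d [-149.4688  306.8933  -11.3576]
```

View pics/c5.png

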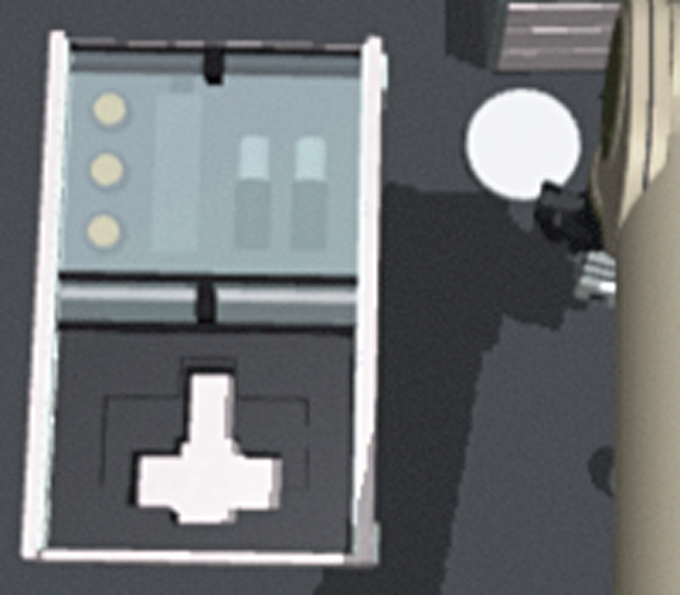

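The top view shows the bay fully open. The cover edge and pull sit just short of the far cover's edge, and the pocket floor is white. This puts the pocket centre at about case x = -0.1145 and the recess at about -0.1155, both with y about 0. The camera is held at about (376,165).

{"fn": "jog_arm", "kwargs": {
  "deltas": [
    {"gripper": 0.4,"offset": [0,0,0],"rotation": [0,0.25,-7.3]},
    {"gripper": 0.4,"offset": [0,0,0],"rotation": [0,0.25,-7.3]},
    {"gripper": 0.4,"offset": [0.0137,0.0274,0],"rotation": [0,0,0]},
    {"gripper": 0.4,"offset": [0.0137,0.0274,0],"rotation": [0,0,0]},
    {"gripper": 0.4,"offset": [0.0137,0.0274,0],"rotation": [0,0,0]},
    {"gripper": 0.4,"offset": [0.0137,0.0274,0],"rotation": [0,0,0]},
    {"gripper": 0.4,"offset": [0.0137,0.0274,0],"rotation": [0,0,0]},
    {"gripper": 0.4,"offset": [0.0137,0.0274,0],"rotation": [0,0,0]},
    {"gripper": 0.4,"offset": [0.0137,0.0274,0],"rotation": [0,0,0]},
    {"gripper": 0.4,"offset": [0.0137,0.0274,0],"rotation": [0,0,0]},
    {"gripper": 0.4,"offset": [0.0137,0.0274,0],"rotation": [0,0,0]},
    {"gripper": 0.4,"offset": [0.0137,0.0274,0],"rotation": [0,0,0]},
    {"gripper": 0.4,"offset": [0.0139,0.028,0],"rotation": [0,0,0]},
    {"gripper": 0.4,"offset": [0,0,0],"rotation": [0,0,0]},
    {"gripper": 0.4,"offset": [0,0,0],"rotation": [0,0,0]},
    {"gripper": 0.4,"offset": [0,0,0],"rotation": [0,0,0]}
  ]
}}

```text
clock: 11.8
position: [0.4793, 0.2569, 0.1655]
ee_rot: [0.017, 1.0, 0.0, -0.005]
ft_force: [0.3, -0.1, -2.9]
grip_width: 0.504
grasp_force: 51.6
```

```bash
python3 - <<'E'
from h import *
go(case(-.1415,0,.09),EY)
o=manip.get_obs();p=o['position'];dz=p[2]-.0195
s=snap('side')
cv2.imwrite('pics/side3.png',s)
b=p-EX*.0015+[0,0,dz-p[2]]
f=lambda q:np.round(((q[0]-230+.5)*4-.5,(q[1]-130+.5)*4-.5),0)
for z in(0,.044):
    for a in(.03,-.03):
        for c in(.022,-.022): print(z,a,c,f(proj('side',b+EX*a+EY*c+[0,0,z])))
print('tip',f(proj('side',b+EX*.086+[0,0,.022])))
cv2.imwrite('pics/c6.png',cv2.resize(s[130:270,230:380],None,fx=4,fy=4,interpolation=cv2.INTER_CUBIC))
E
```

```text
t 11.8 pos [0.4793 0.2569 0.1655] F [ 0.3062 -0.0977 -2.9205] w 0.5041530967969282 gf 51.63448691368103 q7 0.9840174715935653
rot(tool,deg) [-0.     -0.573  -0.0312] then off mm [-3.0318  0.8415 75.504 ] | world d [  3.0575   0.7426 -75.504 ]
0 0.03 0.022 [342. 447.]
0 0.03 -0.022 [349. 389.]
0 -0.03 0.022 [447. 453.]
0 -0.03 -0.022 [450. 394.]
0.044 0.03 0.022 [341. 397.]
0.044 0.03 -0.022 [348. 339.]
0.044 -0.03 0.022 [450. 403.]
0.044 -0.03 -0.022 [452. 344.]
tip [248. 387.]
```

View pics/c6.png

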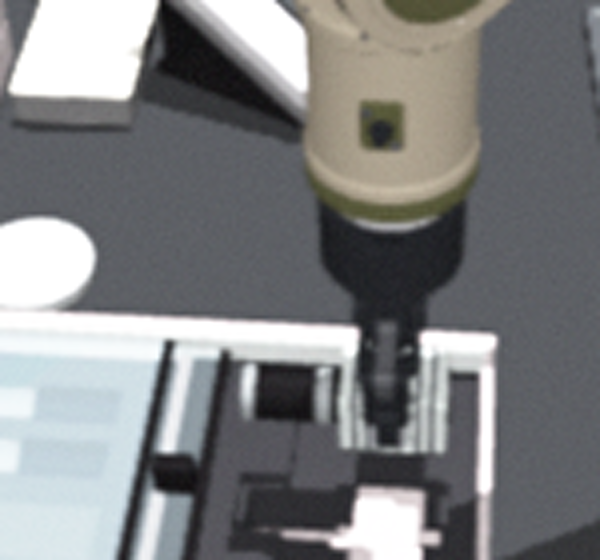

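The camera hangs level: body about (337–447, 345–450) in the crop and tube tip at x ≈ 243, within about 2 mm of the prediction. Aligning and lowering.

{"fn": "jog_arm", "kwargs": {
  "deltas": [
    {"gripper": 0.4,"offset": [-0.0025,0.0008,0.01],"rotation": [0,-0.57,0]},
    {"gripper": 0.4,"offset": [0,0,0.02],"rotation": [0,0,0]},
    {"gripper": 0.4,"offset": [0,0,0.02],"rotation": [0,0,0]},
    {"gripper": 0.4,"offset": [0,0,0.02],"rotation": [0,0,0]},
    {"gripper": 0.4,"offset": [0,0,0],"rotation": [0,0,0]},
    {"gripper": 0.4,"offset": [0,0,0],"rotation": [0,0,0]}
  ]
}}

```text
clock: 12.45
position: [0.4819, 0.2584, 0.0961]
ee_rot: [0.016, 1.0, 0.0, 0.0]
ft_force: [0.1, 0.4, -2.9]
grip_width: 0.507
grasp_force: 51.5
```

```bash
python3 - <<'E'
from h import *
go(case(-.142,0,.03),EY)
E
```

```text
t 12.45 pos [0.4819 0.2584 0.0961] F [ 0.147   0.4433 -2.946 ] w 0.5068472916919512 gf 51.54833257198334 q7 0.9846563200212374
rot(tool,deg) [ 0.0414  0.0365 -0.0016] then off mm [ 0.0348 -0.8181 66.1398] | world d [ -0.0613  -0.8165 -66.1398]
```

{"fn": "jog_arm", "kwargs": {
  "deltas": [
    {"gripper": 0.4,"offset": [0,-0.0008,0.01],"rotation": [0,0,0]},
    {"gripper": 0.4,"offset": [0,0,0.01],"rotation": [0,0,0]},
    {"gripper": 0.4,"offset": [0,0,0.006],"rotation": [0,0,0]},
    {"gripper": 0.4,"offset": [0,0,0.006],"rotation": [0,0,0]},
    {"gripper": 0.4,"offset": [0,0,0],"rotation": [0,0,0]}
  ]
}}

```text
clock: 12.95
position: [0.4813, 0.2579, 0.0633]
ee_rot: [0.016, 1.0, 0.0, -0.0]
ft_force: [0.0, 0.3, -3.2]
grip_width: 0.507
grasp_force: 51.7
```

{"fn": "jog_arm", "kwargs": {
  "deltas": [
    {"gripper": 0.4,"offset": [0,0,0.006],"rotation": [0,0,0]},
    {"gripper": 0.4,"offset": [0,0,0.006],"rotation": [0,0,0]},
    {"gripper": 0.4,"offset": [0,0,0.006],"rotation": [0,0,0]},
    {"gripper": 0.4,"offset": [0,0,0.006],"rotation": [0,0,0]},
    {"gripper": 0.4,"offset": [0,0,0],"rotation": [0,0,0]}
  ]
}}

```text
clock: 13.45
position: [0.4813, 0.2578, 0.0392]
ee_rot: [0.016, 1.0, 0.0, -0.0]
ft_force: [-0.6, 0.5, -2.7]
grip_width: 0.51
grasp_force: 51.7
```

{"fn": "jog_arm", "kwargs": {
  "deltas": [
    {"gripper": 0.4,"offset": [0,0,0.004],"rotation": [0,0,0]},
    {"gripper": 0.4,"offset": [0,0,0.004],"rotation": [0,0,0]},
    {"gripper": 0.4,"offset": [0,0,0.001],"rotation": [0,0,0]},
    {"gripper": 0.4,"offset": [0,0,0.001],"rotation": [0,0,0]},
    {"gripper": 0.4,"offset": [0,0,0],"rotation": [0,0,0]}
  ]
}}

```text
clock: 13.95
position: [0.4818, 0.2582, 0.0302]
ee_rot: [0.016, 1.0, 0.001, 0.0]
ft_force: [-0.9, 0.2, -3.3]
grip_width: 0.507
grasp_force: 51.7
```

{"fn": "jog_arm", "kwargs": {
  "deltas": [
    {"gripper": 0.4,"offset": [0,0,0.001],"rotation": [0,0,0]},
    {"gripper": 0.4,"offset": [0,0,0.001],"rotation": [0,0,0]},
    {"gripper": 0.4,"offset": [0,0,0],"rotation": [0,0,0]}
  ]
}}

```text
clock: 14.25
position: [0.482, 0.2583, 0.0286]
ee_rot: [0.016, 1.0, 0.001, 0.001]
ft_force: [-1.9, -0.2, 2.2]
grip_width: 0.51
grasp_force: 52.0
```

{"fn": "jog_arm", "kwargs": {
  "deltas": [
    {"gripper": 0.55,"offset": [0,0,0],"rotation": [0,0,0]},
    {"gripper": 0.65,"offset": [0,0,0],"rotation": [0,0,0]},
    {"gripper": 0.75,"offset": [0,0,0],"rotation": [0,0,0]},
    {"gripper": 0.75,"offset": [0,0,0],"rotation": [0,0,0]},
    {"gripper": 0.75,"offset": [0,0,-0.01],"rotation": [0,0,0]},
    {"gripper": 0.75,"offset": [0,0,-0.02],"rotation": [0,0,0]},
    {"gripper": 0.75,"offset": [0,0,-0.03],"rotation": [0,0,0]},
    {"gripper": 0.75,"offset": [0,0,-0.04],"rotation": [0,0,0]},
    {"gripper": 0.75,"offset": [0,0,-0.04],"rotation": [0,0,0]},
    {"gripper": 0.75,"offset": [0,0,-0.04],"rotation": [0,0,0]},
    {"gripper": 0.88,"offset": [0,0,0],"rotation": [0,0,0]},
    {"gripper": 0.88,"offset": [0,0,0],"rotation": [0,0,0]}
  ]
}}

```text
clock: 15.45
position: [0.4821, 0.2582, 0.2098]
ee_rot: [0.016, 1.0, 0.001, 0.002]
ft_force: [0.1, 0.0, -1.2]
grip_width: 0.878
grasp_force: 0.0
```

```bash
cat >> h.py <<'E'
# plate on the panel: upper-face centre, panel axes
az=np.radians(-30.)
PN=np.array([-.5*np.cos(az),-.5*np.sin(az),np.cos(np.pi/6)])
PX=np.array([np.cos(np.pi/6)*np.cos(az),np.cos(np.pi/6)*np.sin(az),.5]);PY=np.cross(PN,PX)
PT=np.array([.5630,-.2800,.0660])
E
python3 - <<'E'
from h import *
go(PT+PN*.10,PY,-PN)
print(PX,PY,PN)
# best plate centre: top-view ray through mean of corners, for candidate heights
f=lambda c:((c[0]+.5)/4-.5+355,(c[1]+.5)/4-.5+115)
T=np.array([f(c) for c in((450,187),(537,233),(418,415),(332,378))]);
S=np.array([proj('side',PT)]);print(S)
W=np.array([f(c) for c in((456,206),(518,239),(410,406),(350,375))])
for h in(.062,.066,.070):print(h,onz('top',T.mean(0),h),onz('top',W.mean(0),h))
f2=lambda c:((c[0]-408+.5)/3.4-.5+245,(c[1]+.5)/3.4-.5+80)
Sm=np.mean([f2(c) for c in((555,130),(585,103),(695,198),(660,232))],0);print('side meas',Sm)
for h in(.062,.066,.070):print(h,onz('side',Sm,h))
E
```

```text
t 15.45 pos [0.4821 0.2582 0.2098] F [ 0.0538  0.001  -1.1821] w 0.8781948408176505 gf 0.0 q7 0.9776935728358556
rot(tool,deg) [  7.5738 -29.2554  27.4639] then off mm [-221.8477 -425.6304  194.0864] | world d [  37.6124 -513.1912  -57.1599]
[ 0.75  -0.433  0.5  ] [0.5   0.866 0.   ] [-0.433  0.25   0.866]
[[308.1389 128.3836]]
0.062 [ 0.5653 -0.2818  0.062 ] [ 0.5631 -0.2811  0.062 ]
0.066 [ 0.5646 -0.2804  0.066 ] [ 0.5624 -0.2798  0.066 ]
0.07 [ 0.5638 -0.2791  0.07  ] [ 0.5617 -0.2784  0.07  ]
side meas [308.1029 128.3971]
0.062 [ 0.5636 -0.2856  0.062 ]
0.066 [ 0.5631 -0.2799  0.066 ]
0.07 [ 0.5626 -0.2742  0.07  ]
```

{"fn": "jog_arm", "kwargs": {
  "deltas": [
    {"gripper": 0.88,"offset": [0,0,0],"rotation": [1.262,-4.876,4.577]},
    {"gripper": 0.88,"offset": [0,0,0],"rotation": [1.262,-4.876,4.577]},
    {"gripper": 0.88,"offset": [0,0,0],"rotation": [1.262,-4.876,4.577]},
    {"gripper": 0.88,"offset": [0,0,0],"rotation": [1.262,-4.876,4.577]},
    {"gripper": 0.88,"offset": [0,0,0],"rotation": [1.262,-4.876,4.577]},
    {"gripper": 0.88,"offset": [0,0,0],"rotation": [1.262,-4.876,4.577]},
    {"gripper": 0.88,"offset": [-0.0185,-0.0355,0.0162],"rotation": [0,0,0]},
    {"gripper": 0.88,"offset": [-0.0185,-0.0355,0.0162],"rotation": [0,0,0]},
    {"gripper": 0.88,"offset": [-0.0185,-0.0355,0.0162],"rotation": [0,0,0]},
    {"gripper": 0.88,"offset": [-0.0185,-0.0355,0.0162],"rotation": [0,0,0]},
    {"gripper": 0.88,"offset": [-0.0185,-0.0355,0.0162],"rotation": [0,0,0]},
    {"gripper": 0.88,"offset": [-0.0185,-0.0355,0.0162],"rotation": [0,0,0]},
    {"gripper": 0.88,"offset": [-0.0185,-0.0355,0.0162],"rotation": [0,0,0]},
    {"gripper": 0.88,"offset": [-0.0185,-0.0355,0.0162],"rotation": [0,0,0]},
    {"gripper": 0.88,"offset": [-0.0185,-0.0355,0.0162],"rotation": [0,0,0]},
    {"gripper": 0.88,"offset": [-0.0185,-0.0355,0.0162],"rotation": [0,0,0]},
    {"gripper": 0.88,"offset": [-0.0185,-0.0355,0.0162],"rotation": [0,0,0]},
    {"gripper": 0.88,"offset": [-0.0185,-0.0355,0.0162],"rotation": [0,0,0]},
    {"gripper": 0.88,"offset": [0,0,0],"rotation": [0,0,0]},
    {"gripper": 0.88,"offset": [0,0,0],"rotation": [0,0,0]}
  ]
}}

```text
clock: 17.45
position: [0.5182, -0.2563, 0.1505]
ee_rot: [0.251, 0.933, -0.069, 0.248]
ft_force: [0.6, 0.4, -0.2]
grip_width: 0.882
grasp_force: 0.0
```

```bash
python3 - <<'E'
from h import *
go(PT+PN*.04,PY,-PN)
print(manip.get_obs()['joint_pos'])
t=snap('top','top4.png')
f=lambda u,v:((u+.5)/3.4-.5+200,(v+.5)/3.4-.5+85)
cv2.imwrite('pics/c7.png',np.hstack([cv2.resize(t[180:260,205:315],None,fx=3.6,fy=3.6,interpolation=cv2.INTER_CUBIC)]+[cv2.resize(t[150:230,400:500],None,fx=3.6,fy=3.6,interpolation=cv2.INTER_CUBIC)]))
E
```

```text
t 17.45 pos [ 0.5182 -0.2563  0.1505] F [ 0.5681  0.4491 -0.2298] w 0.8821445843924028 gf 0.0 q7 1.1557830053686553
rot(tool,deg) [-0.2351 -0.1741 -0.0037] then off mm [-1.5822  1.9049 58.4674] | world d [ 27.4563 -13.6523 -49.8431]
[-0.4959 -0.0513  0.8167  2.1821  0.29    0.4992  1.1558]
```

View pics/c7.png

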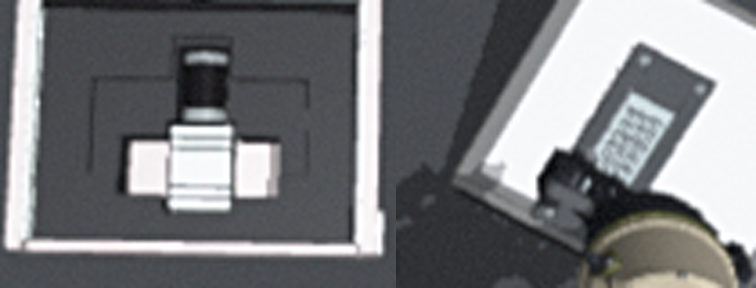

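Camera is fully seated in its pocket (tube at (205,85), body at (200,165) in the crop). The right half shows the jaws hovering square over the plate on the panel. Approaching the plate along its normal.

{"fn": "jog_arm", "kwargs": {
  "deltas": [
    {"gripper": 0.85,"offset": [-0.0015,0.0019,0.02],"rotation": [-0.23,-0.17,0]},
    {"gripper": 0.85,"offset": [0,0,0.02],"rotation": [0,0,0]},
    {"gripper": 0.85,"offset": [0,0,0.018],"rotation": [0,0,0]},
    {"gripper": 0.85,"offset": [0,0,0],"rotation": [0,0,0]},
    {"gripper": 0.85,"offset": [0,0,0],"rotation": [0,0,0]}
  ]
}}

```text
clock: 18.0
position: [0.5461, -0.2683, 0.1017]
ee_rot: [0.249, 0.933, -0.066, 0.25]
ft_force: [0.2, -0.1, 0.5]
grip_width: 0.851
grasp_force: 0.0
```

```bash
python3 - <<'E'
from h import *
go(PT+PN*.003,PY,-PN)
s=snap('side')
cv2.imwrite('pics/c8.png',cv2.resize(s[75:175,250:370],None,fx=5,fy=5,interpolation=cv2.INTER_CUBIC))
E
```

```text
t 18.0 pos [ 0.5461 -0.2683  0.1017] F [ 0.2143 -0.1029  0.4783] w 0.8508032209426338 gf 0.0 q7 1.4869206688799168
rot(tool,deg) [0.1178 0.0122 0.1327] then off mm [ 0.1147 -1.7266 38.1562] | world d [ 15.5728 -10.9847 -33.1016]
```

View pics/c8.png

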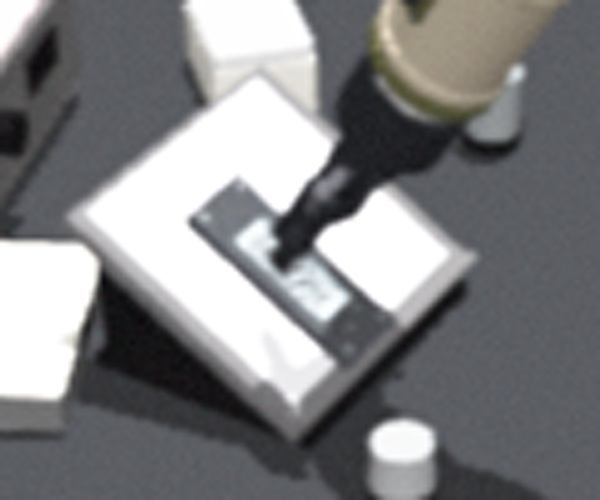

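The fingers sit over the middle of the plate, one each side of its window at about (285,260) in the crop. That was my tenth picture, so I'll continue by numbers.

{"fn": "jog_arm", "kwargs": {
  "deltas": [
    {"gripper": 0.83,"offset": [0,-0.0015,0.01],"rotation": [0.1,0,0.1]},
    {"gripper": 0.83,"offset": [0,0,0.01],"rotation": [0,0,0]},
    {"gripper": 0.83,"offset": [0,0,0.006],"rotation": [0,0,0]},
    {"gripper": 0.83,"offset": [0,0,0],"rotation": [0,0,0]},
    {"gripper": 0.83,"offset": [0,0,0],"rotation": [0,0,0]}
  ]
}}

```text
clock: 18.55
position: [0.5571, -0.277, 0.0802]
ee_rot: [0.25, 0.933, -0.067, 0.251]
ft_force: [-0.7, -0.2, -0.1]
grip_width: 0.828
grasp_force: 0.0
```

```bash
python3 - <<'E'
from h import *
go(PT+PN*.003,PY,-PN)
E
```

```text
t 18.55 pos [ 0.5571 -0.277   0.0802] F [-0.6613 -0.2123 -0.1379] w 0.8278700509236596 gf 0.0 q7 1.5976235577716829
rot(tool,deg) [ 0.0369  0.1285 -0.0417] then off mm [ 1.3781  0.3463 12.6238] | world d [  4.6058  -2.2592 -11.6216]
```

{"fn": "jog_arm", "kwargs": {
  "deltas": [
    {"gripper": 0.83,"offset": [0.001,0,0.004],"rotation": [0,0.1,0]},
    {"gripper": 0.83,"offset": [0,0,0.004],"rotation": [0,0,0]},
    {"gripper": 0.83,"offset": [0,0,0.002],"rotation": [0,0,0]},
    {"gripper": 0.83,"offset": [0,0,0],"rotation": [0,0,0]},
    {"gripper": 0.83,"offset": [0,0,0],"rotation": [0,0,0]}
  ]
}}

```text
clock: 19.05
position: [0.5606, -0.2793, 0.0704]
ee_rot: [0.25, 0.933, -0.067, 0.25]
ft_force: [-0.2, -0.6, -0.2]
grip_width: 0.826
grasp_force: 0.0
```

{"fn": "jog_arm", "kwargs": {
  "deltas": [
    {"gripper": 0.83,"offset": [0,0,0.002],"rotation": [0,0,0]},
    {"gripper": 0.83,"offset": [0,0,0.001],"rotation": [0,0,0]},
    {"gripper": 0.83,"offset": [0,0,0],"rotation": [0,0,0]}
  ]
}}

```text
clock: 19.35
position: [0.562, -0.2799, 0.0678]
ee_rot: [0.25, 0.933, -0.067, 0.25]
ft_force: [-0.1, -0.4, 0.8]
grip_width: 0.834
grasp_force: 0.0
```

{"fn": "jog_arm", "kwargs": {
  "deltas": [
    {"gripper": 0.83,"offset": [0,0,0.0015],"rotation": [0,0,0]},
    {"gripper": 0.83,"offset": [0,0,0.0015],"rotation": [0,0,0]},
    {"gripper": 0.83,"offset": [0,0,0],"rotation": [0,0,0]}
  ]
}}

```text
clock: 19.65
position: [0.5628, -0.2803, 0.0666]
ee_rot: [0.251, 0.933, -0.065, 0.25]
ft_force: [-34.9, 18.7, 47.0]
grip_width: 0.827
grasp_force: 30.1
```

{"fn": "jog_arm", "kwargs": {
  "deltas": [
    {"gripper": 0.83,"offset": [0,0,-0.0035],"rotation": [0,0,0]},
    {"gripper": 0.83,"offset": [0,0,0],"rotation": [0,0,0]}
  ]
}}

```text
clock: 19.85
position: [0.5619, -0.2798, 0.0688]
ee_rot: [0.25, 0.933, -0.067, 0.251]
ft_force: [0.4, 1.0, 0.2]
grip_width: 0.833
grasp_force: 0.0
```

```bash
python3 - <<'E'
from h import *
go(PT+PN*.003,PY,-PN)
E
```

```text
t 19.85 pos [ 0.5619 -0.2798  0.0688] F [0.3656 1.0291 0.1547] w 0.8328265687453976 gf 0.0 q7 1.6392576933253848
rot(tool,deg) [ 0.0414  0.0481 -0.0417] then off mm [ 0.5049  0.3325 -0.0527] | world d [-0.2352  0.5198 -0.2068]
```

Clear by about 2.5 mm. Closing gently.

{"fn": "jog_arm", "kwargs": {
  "deltas": [
    {"gripper": 0.78,"offset": [0,0,0],"rotation": [0,0,0]},
    {"gripper": 0.74,"offset": [0,0,0],"rotation": [0,0,0]},
    {"gripper": 0.7,"offset": [0,0,0],"rotation": [0,0,0]},
    {"gripper": 0.65,"offset": [0,0,0],"rotation": [0,0,0]},
    {"gripper": 0.65,"offset": [0,0,0],"rotation": [0,0,0]}
  ],
  "newtons": 50
}}

```text
clock: 20.35
position: [0.5626, -0.2778, 0.0692]
ee_rot: [0.249, 0.933, -0.065, 0.25]
ft_force: [-22.1, 18.4, 34.8]
grip_width: 0.717
grasp_force: 62.1
```

{"fn": "jog_arm", "kwargs": {
  "deltas": [
    {"gripper": 0.62,"offset": [0,0,-0.0015],"rotation": [0,0,0]},
    {"gripper": 0.62,"offset": [0,0,-0.0015],"rotation": [0,0,0]},
    {"gripper": 0.62,"offset": [0,0,-0.002],"rotation": [0,0,0]},
    {"gripper": 0.62,"offset": [0,0,-0.002],"rotation": [0,0,0]},
    {"gripper": 0.62,"offset": [0,0,0],"rotation": [0,0,0]}
  ],
  "newtons": 60
}}

```text
clock: 20.85
position: [0.5582, -0.278, 0.0741]
ee_rot: [0.25, 0.933, -0.067, 0.25]
ft_force: [-0.3, 0.1, -2.5]
grip_width: 0.705
grasp_force: 65.3
```

{"fn": "jog_arm", "kwargs": {
  "deltas": [
    {"gripper": 0.62,"offset": [0,0,-0.01],"rotation": [0,0,0]},
    {"gripper": 0.62,"offset": [0,0,-0.02],"rotation": [0,0,0]},
    {"gripper": 0.62,"offset": [0,0,-0.03],"rotation": [0,0,0]},
    {"gripper": 0.62,"offset": [0,0,-0.04],"rotation": [0,0,0]},
    {"gripper": 0.62,"offset": [0,0,-0.03],"rotation": [0,0,0]},
    {"gripper": 0.62,"offset": [0,0,-0.02],"rotation": [0,0,0]},
    {"gripper": 0.62,"offset": [0,0,0],"rotation": [0,0,0]},
    {"gripper": 0.62,"offset": [0,0,0],"rotation": [0,0,0]}
  ]
}}

```text
clock: 21.65
position: [0.4996, -0.2411, 0.1923]
ee_rot: [0.249, 0.934, -0.064, 0.248]
ft_force: [-0.0, -0.2, -2.6]
grip_width: 0.707
grasp_force: 66.2
```

```bash
python3 - <<'E'
from h import *
go(case(-.1155,0,.21),EX)
print(manip.get_obs()['joint_pos'])
E
```

```text
t 21.65 pos [ 0.4996 -0.2411  0.1923] F [-0.026  -0.2108 -2.6432] w 0.7066382796961548 gf 66.15688562393188 q7 0.9819122667143386
rot(tool,deg) [16.3088 26.5769 60.6115] then off mm [497.8907  -7.3825 -17.709 ] | world d [  8.7816 497.868   17.709 ]
[-0.6083 -0.2521  0.8389  2.187   0.5109  0.6697  0.9819]
```

{"fn": "jog_arm", "kwargs": {
  "deltas": [
    {"gripper": 0.62,"offset": [0,0,0],"rotation": [1.812,2.953,6.735]},
    {"gripper": 0.62,"offset": [0,0,0],"rotation": [1.812,2.953,6.735]},
    {"gripper": 0.62,"offset": [0,0,0],"rotation": [1.812,2.953,6.735]},
    {"gripper": 0.62,"offset": [0,0,0],"rotation": [1.812,2.953,6.735]},
    {"gripper": 0.62,"offset": [0,0,0],"rotation": [1.812,2.953,6.735]},
    {"gripper": 0.62,"offset": [0,0,0],"rotation": [1.812,2.953,6.735]},
    {"gripper": 0.62,"offset": [0,0,0],"rotation": [1.812,2.953,6.735]},
    {"gripper": 0.62,"offset": [0,0,0],"rotation": [1.812,2.953,6.735]},
    {"gripper": 0.62,"offset": [0,0,0],"rotation": [1.812,2.953,6.735]},
    {"gripper": 0.62,"offset": [0,0,0],"rotation": [0,0,0]},
    {"gripper": 0.62,"offset": [0,0,0],"rotation": [0,0,0]}
  ]
}}

```text
clock: 22.75
position: [0.4995, -0.2422, 0.1915]
ee_rot: [0.718, 0.696, -0.002, 0.001]
ft_force: [-0.7, -0.3, -3.2]
grip_width: 0.704
grasp_force: 66.1
```

```bash
python3 - <<'E'
from h import *
go(case(-.1155,0,.21),EX)
print(manip.get_obs()['joint_pos'])
E
```

```text
t 22.75 pos [ 0.4995 -0.2422  0.1915] F [-0.6583 -0.2559 -3.2235] w 0.7035218235845776 gf 66.09552383422852 q7 0.5722629623717705
rot(tool,deg) [-0.0947  0.2596  0.0853] then off mm [498.9912  -7.3334 -18.4727] | world d [  8.8664 498.9663  18.4727]
[-0.4592  0.3108  0.9904  1.7583 -0.2706  1.2205  0.5723]
```

{"fn": "jog_arm", "kwargs": {
  "deltas": [
    {"gripper": 0.62,"offset": [0.02,-0.0005,-0.002],"rotation": [0,0,0]},
    {"gripper": 0.62,"offset": [0.038,-0.0005,-0.0015],"rotation": [0,0,0]},
    {"gripper": 0.62,"offset": [0.038,-0.0005,-0.0015],"rotation": [0,0,0]},
    {"gripper": 0.62,"offset": [0.038,-0.0005,-0.0015],"rotation": [0,0,0]},
    {"gripper": 0.62,"offset": [0.038,-0.0005,-0.0015],"rotation": [0,0,0]},
    {"gripper": 0.62,"offset": [0.038,-0.0005,-0.0015],"rotation": [0,0,0]},
    {"gripper": 0.62,"offset": [0.038,-0.0005,-0.0015],"rotation": [0,0,0]},
    {"gripper": 0.62,"offset": [0.038,-0.0005,-0.0015],"rotation": [0,0,0]},
    {"gripper": 0.62,"offset": [0.038,-0.0005,-0.0015],"rotation": [0,0,0]},
    {"gripper": 0.62,"offset": [0.038,-0.0005,-0.0015],"rotation": [0,0,0]},
    {"gripper": 0.62,"offset": [0.038,-0.0005,-0.0015],"rotation": [0,0,0]},
    {"gripper": 0.62,"offset": [0.038,-0.0005,-0.0015],"rotation": [0,0,0]},
    {"gripper": 0.62,"offset": [0.038,-0.0005,-0.0015],"rotation": [0,0,0]},
    {"gripper": 0.62,"offset": [0.022,-0.0005,0],"rotation": [0,0,0]},
    {"gripper": 0.62,"offset": [0,0,0],"rotation": [0,0,0]},
    {"gripper": 0.62,"offset": [0,0,0],"rotation": [0,0,0]},
    {"gripper": 0.62,"offset": [0,0,0],"rotation": [0,0,0]}
  ]
}}

```text
clock: 24.45
position: [0.5094, 0.255, 0.2123]
ee_rot: [0.719, 0.695, -0.0, 0.001]
ft_force: [-0.3, 0.2, -2.1]
grip_width: 0.702
grasp_force: 66.1
```

```bash
python3 - <<'E'
from h import *
go(case(-.1155,0,.12),EX)
o=manip.get_obs();p=o['position']
# predict plate corners (top face about 3.5 mm ahead of TCP) & look at rays for the held plate in the side view
s=snap('side','side9.png');t=snap('top','top9.png')
zt=p[2]-.0035
for n in('side','top'):
    print(n,[np.round(proj(n,p+EX*a+EY*b+[0,0,zt-p[2]]),1) for a in(.031,-.031) for b in(.075,-.075)])
u,v=np.round(proj('side',p+EY*.075+[0,0,zt-p[2]])).astype(int)
g=s.min(axis=2)
print(u,v);print('col thro',v-12,[int(x) for x in g[v-12:v+22,u+8]])
for r in(v-6,v-3,v): print(r,u-25,[int(x) for x in g[r,u-25:u+26]])
E
```

```text
t 24.45 pos [0.5094 0.255  0.2123] F [-0.3296  0.1689 -2.134 ] w 0.7017869486344124 gf 66.10284090042114 q7 -0.42022472884277473
rot(tool,deg) [ 0.0344  0.099  -0.0765] then off mm [ 1.7085 -1.053  92.261 ] | world d [ -0.997    1.7418 -92.261 ]
side [array([297.3, 240.9]), array([304.6, 191.4]), array([326.8, 242.6]), array([330.8, 192.7])]
top [array([220.8, 192.7]), array([285.9, 193.7]), array([219.5, 219.4]), array([285.2, 220.4])]
312 242
col thro 230 [69, 71, 73, 74, 75, 76, 74, 85, 88, 76, 68, 76, 74, 69, 53, 48, 45, 42, 45, 42, 49, 95, 168, 201, 194, 183, 182, 186, 199, 206, 205, 201, 197, 192]
236 287 [86, 84, 86, 85, 85, 85, 87, 87, 84, 80, 81, 77, 91, 118, 131, 118, 86, 71, 76, 74, 75, 73, 73, 75, 74, 73, 74, 74, 73, 76, 75, 72, 74, 74, 87, 90, 83, 76, 74, 73, 75, 80, 82, 78, 79, 85, 88, 87, 88, 86, 88]
239 287 [84, 82, 87, 86, 86, 84, 85, 85, 86, 83, 78, 73, 74, 76, 77, 75, 72, 72, 73, 74, 75, 74, 78, 77, 77, 75, 74, 75, 72, 77, 76, 74, 74, 76, 91, 98, 90, 77, 74, 80, 88, 88, 84, 78, 64, 62, 62, 61, 67, 77, 85]
242 287 [83, 86, 86, 87, 87, 86, 89, 87, 88, 85, 77, 76, 79, 72, 66, 71, 74, 77, 75, 77, 77, 77, 79, 76, 78, 74, 76, 78, 77, 75, 76, 78, 75, 74, 77, 78, 77, 78, 74, 63, 49, 52, 52, 49, 44, 48, 47, 48, 52, 67, 83]
```

```bash
python3 - <<'E'
from h import *
s=cv2.imread('pics/side9.png');t=cv2.imread('pics/top9.png')
p=np.array([.5094,.255,.2123])+[0,0,-.0035]
for n,im in(('side',s),('top',t)):
    g=im.min(axis=2).astype(float)
    for a in(.0227,-.0227):
        for b in(.0665,-.0665):
            q=proj(n,p+EX*a+EY*b);c,r=np.round(q).astype(int)
            w=g[r-6:r+7,c-6:c+7];w2=w-np.median(w)
            w2[w2<12]=0;yy,xx=np.mgrid[r-6:r+7,c-6:c+7]
            print(n,a,b,'pred',np.round(q,1),'found',np.round([(w2*xx).sum()/max(w2.sum(),1),(w2*yy).sum()/max(w2.sum(),1)],1))
            if n=='top' or b<0: print(w.astype(int)[::1])
E
```

```text
side 0.0227 0.0665 pred [301.6 238. ] found [300.8 236.3]
side 0.0227 -0.0665 pred [307.8 194.1] found [309.1 199. ]
[[ 34  32  34  33  37  38  33  32  31  33  37  33  36]
 [ 36  31  30  35  37  31  36  34  34  35  39  36  35]
 [ 32  33  34  34  34  38  30  36  38  38  35  38  37]
 [ 31  35  35  38  35  38  36  35  36  36  31  38  34]
 [ 29  34  38  37  34  36  36  37  38  38  38  35  36]
 [ 32  35  34  34  34  34  32  35  35  33  35  34  36]
 [ 37  36  30  33  36  34  32  37  37  36  36  39  36]
 [ 35  36  34  35  34  36  36  35  33  35  32  30  38]
 [ 36  31  32  39  44  36  34  34  33  34  34  31  33]
 [ 32  36  43  56  68  51  44  46  46  49  54  57  56]
 [ 34  40  61  94 109  93  83  87  86  92 107 113 104]
 [ 36  50  88 118 126 125 118 121 125 125 127 133 126]
 [ 42  71 109 125 133 129 127 130 131 130 126 127 127]]
side -0.0227 0.0665 pred [323.1 239.2] found [322.7 237.7]
side -0.0227 -0.0665 pred [327.1 195.1] found [328.7 195.1]
[[ 35  35  33  34  38  32  38  35  38  39  45  63  88]
 [ 36  32  33  32  35  37  36  33  34  43  64  86  95]
 [ 37  32  30  35  35  34  38  34  39 
[... 2951 characters left out ...]
02 102 101  97 100  97  85  78  80  77]
 [100  99 102  98  98 103  99 101  99  86  79  77  76]
 [101  99 103 100  99 104 100 101 101  84  77  78  77]
 [103 107 123 123 134 147 133 119 108  74  78  79  79]
 [101 105 116 124 165 187 168 113 104  79  80  78  83]
 [102 100 100 117 168 188 155 104  96  78  76  79  81]
 [101 103 101 104 129 141 122 105  99  72  80  83  83]
 [ 94  98  96  98 103 107 106 106 100  74  76  79  83]
 [102 102 103  92  91  94  94  95  88  71  78  80  83]
 [231 228 218 174 122 118 111  79  76  79  77  79  80]
 [254 254 253 237 166 153 131  72  72  78  82  82  79]
 [251 249 250 243 173 164 137  83  77  78  81  76  82]
 [253 248 248 242 172 163 137  78  77  80  81  80  83]]
```

```bash
python3 - <<'E'
from h import *
t=cv2.imread('pics/top4.png').min(axis=2).astype(int)
for r in(206,212,222,224):print(r,'L',226,list(t[r,226:236]),'R',286,list(t[r,286:296]))
for c in(236,244,275,282):print(c,'far',196,list(t[196:208,c]))
for c in(252,262):print(c,'notch',184,list(t[184:196,c]))
for r in(217,226,234):print(r,'body',245,list(t[r,245:278]))
for c in(256,260,264):print(c,'bodyx',205,list(t[205:245,c]))
E
```

```text
206 L 226 [np.int64(71), np.int64(71), np.int64(73), np.int64(67), np.int64(60), np.int64(64), np.int64(72), np.int64(75), np.int64(73), np.int64(74)] R 286 [np.int64(82), np.int64(79), np.int64(80), np.int64(71), np.int64(56), np.int64(77), np.int64(80), np.int64(79), np.int64(77), np.int64(78)]
212 L 226 [np.int64(72), np.int64(76), np.int64(72), np.int64(68), np.int64(48), np.int64(74), np.int64(75), np.int64(76), np.int64(72), np.int64(74)] R 286 [np.int64(81), np.int64(75), np.int64(80), np.int64(81), np.int64(83), np.int64(78), np.int64(80), np.int64(79), np.int64(77), np.int64(79)]
222 L 226 [np.int64(71), np.int64(77), np.int64(73), np.int64(64), np.int64(56), np.int64(75), np.int64(76), np.int64(75), np.int64(73), np.int64(77)] R 286 [np.int64(80), np.int64(78), np.int64(83), np.int64(77), np.int64(61), np.int64(83), np.int64(83), np.int64(82), np.int64(82), np.int64(83)]
224 L 226 [np.int64(71), np.int64(73), np.int64(72), np.int64(61), np.int64(58), np.int64(76), np.int64(78), np.int64(75), np.int64(74), np.int64(75)] R 286 [np.int64(81), np.int64(82), np.int64(80), np.int
[... 3799 characters left out ...]
p.int64(144), np.int64(81), np.int64(75), np.int64(79), np.int64(78), np.int64(80), np.int64(81)]
264 bodyx 205 [np.int64(26), np.int64(30), np.int64(27), np.int64(24), np.int64(43), np.int64(139), np.int64(178), np.int64(180), np.int64(112), np.int64(60), np.int64(223), np.int64(255), np.int64(213), np.int64(174), np.int64(239), np.int64(211), np.int64(171), np.int64(237), np.int64(250), np.int64(248), np.int64(248), np.int64(247), np.int64(247), np.int64(248), np.int64(250), np.int64(252), np.int64(203), np.int64(223), np.int64(253), np.int64(202), np.int64(199), np.int64(249), np.int64(238), np.int64(145), np.int64(79), np.int64(76), np.int64(77), np.int64(80), np.int64(82), np.int64(79)]
```

```bash
python3 - <<'E'
from h import *
print('recess L/R',tcase(229.8,215,.063),tcase(290,215,.064),'far',tcase(240,201.4,.063),tcase(280,201.5,.063))
print('body L/R',tcase(252.0,222,.052),tcase(268.9,222,.052),'far/near',tcase(260,214.6,.052),tcase(260,237.8,.052))
p=np.array([.482,.2583,0])-C0;print('TCP at release',p@EX,p@EY)
q=np.array([.5094,.255,0])-C0
for z in(.205,.209,.213):
    print(z,'screws',tcase(281.4,196.2,z)-[q@EX,q@EY],tcase(280.8,215.2,z)-[q@EX,q@EY])
E
```

```text
recess L/R [-0.1161  0.0784] [-0.1139 -0.0787] far [-0.0798  0.0533] [-0.0784 -0.0515]
body L/R [-0.1324  0.0214] [-0.1317 -0.023 ] far/near [-0.1125  0.0011] [-0.1736 -0.0011]
TCP at release -0.14189731262202882 0.0006947450224558246
0.205 screws [ 0.0256 -0.0644] [-0.0188 -0.0643]
0.209 screws [ 0.0249 -0.0648] [-0.0193 -0.0646]
0.213 screws [ 0.0242 -0.0651] [-0.0198 -0.0649]
```

{"fn": "jog_arm", "kwargs": {
  "deltas": [
    {"gripper": 0.62,"offset": [0.0007,-0.002,0.01],"rotation": [0,0,0]},
    {"gripper": 0.62,"offset": [0,0,0.025],"rotation": [0,0,0]},
    {"gripper": 0.62,"offset": [0,0,0.03],"rotation": [0,0,0]},
    {"gripper": 0.62,"offset": [0,0,0.03],"rotation": [0,0,0]},
    {"gripper": 0.62,"offset": [0,0,0.02],"rotation": [0,0,0]},
    {"gripper": 0.62,"offset": [0,0,0.012],"rotation": [0,0,0]},
    {"gripper": 0.62,"offset": [0,0,0],"rotation": [0,0,0]},
    {"gripper": 0.62,"offset": [0,0,0],"rotation": [0,0,0]}
  ]
}}

```text
clock: 25.35
position: [0.5075, 0.2573, 0.0859]
ee_rot: [0.719, 0.695, -0.0, 0.001]
ft_force: [-0.7, 0.1, -1.7]
grip_width: 0.704
grasp_force: 66.0
```

```bash
cat > m.py <<'E'
from h import *
import sys
def peak(im,q,k=5,th=15):
    c,r=np.round(q).astype(int);g=im.min(axis=2).astype(float)[r-k:r+k+1,c-k:c+k+1]
    w=np.clip(g-np.median(g)-th,0,None);yy,xx=np.mgrid[r-k:r+k+1,c-k:c+k+1]
    return np.array([(w*xx).sum(),(w*yy).sum()])/max(w.sum(),1),w.max()
go(case(-.1155,0,.068),EX)
o=manip.get_obs();p=o['position']+[0,0,-.004]
t=snap('top');s=snap('side')
cv2.imwrite('pics/'+sys.argv[1]+'t.png',t);cv2.imwrite('pics/'+sys.argv[1]+'s.png',s)
d=p-C0;print('TCP case',d@EX,d@EY)
for a in(.0227,-.0227):
    q=proj('top',p+EX*a-EY*.067);f,m=peak(t,q);print('top',np.round(q,1),f.round(1),m,tcase(*f,p[2]))
    q=proj('side',p+EX*a+EY*.067);f,m=peak(s,q);print('side',np.round(q,1),f.round(1),m)
E
python3 m.py a; python3 - <<'E'
from h import *
t=cv2.imread('pics/at.png').min(axis=2).astype(int)
for r in(202,210,220,227):print(r,278,t[r,278:300])
for c in(276,280):print(c,190,t[190:236,c])
E
```

```text
t 25.35 pos [0.5075 0.2573 0.0859] F [-0.6785  0.1112 -1.664 ] w 0.7044109208149139 gf 66.01990342140198 q7 -0.3417587972148503
rot(tool,deg) [ 0.0496  0.0564 -0.0172] then off mm [-0.4877  0.858  17.9187] | world d [  0.8417  -0.5153 -17.9187]
TCP case -0.11635802449246439 0.0004876748543434263
top [285.1 206.2] [284.2 205.6] 74.0 [-0.0921 -0.0643]
side [304.4 273.5] [303.8 271.8] 38.0
top [284.6 223.7] [282.2 225.6] 78.0 [-0.1439 -0.0605]
side [323.8 274.7] [327.7 273.4] 121.0
202 278 [76 75 76 71 65 68 66 69 64 64 59 57 59 78 79 80 79 81 79 76 77 76]
210 278 [105  99 102  98 101 104 102  98 103  98  82  73  72  78  76  80  79  82
  77  81  80  79]
220 278 [102 102 101 102 101 101 103 100 100  97  80  71  58  79  83  81  79  82
  81  83  81  79]
227 278 [231 214 147 141 113  67  65  67  67  74  73  75  69  81  82  79  80  83
  81  83  80  82]
276 190 [ 75  75  74  75  72  71  76  71  78  74  77  63  69  91  99 101 104 100
  96 100  99  97 100  98 100  99 101  99  99  99  99  94  95 100 102  98
 116 230 250 248 248 249 252 255 197  85]
280 190 [ 75  76  75  75  76  78  72  77  78  77  80  67  76  92 102 100 102 100
  96 102 102 103 100 100 101 101 103 103 102 101 101 102  98 101 104  99
  93 147 180 174 169 171 173 176 129  80]
```

```bash
python3 - <<'E'
from h import *
print('plate right',tcase(287.7,210,.082),tcase(287.7,220,.082),'far',tcase(276,202.6,.082),tcase(280,202.6,.082))
t=cv2.imread('pics/at.png').min(axis=2).astype(int)
print(t[218:230,278:290])
s=cv2.imread('pics/as.png').min(axis=2).astype(int)
p=case(-.11636,.0005,.082)
for a in(.031,-.031):
    print([np.round(proj('side',p+EX*a+EY*.075+[0,0,h]),1) for h in(0,-.01)], 'recess edge',np.round(proj('side',case(-.115,.079,.064)+EX*a),1))
print('rows from 262');print(s[262:292,298:332:3])
E
```

```text
plate right [-0.1034 -0.0735] [-0.1293 -0.0742] far [-0.0845 -0.0428] [-0.0844 -0.0532]
[[101 100 102 104 100 100 101 100 102  96  77  71]
 [103 101 101 104 103  99 101 103 100  98  77  75]
 [102 102 101 102 101 101 103 100 100  97  80  71]
 [100 100 102  99  93 103 108  89  87  87  79  77]
 [102 101  98  99 100 132 162 120  93  87  77  76]
 [ 99 102 101 103 111 155 186 142 104  94  66  71]
 [ 98 106 104 102 110 132 148 122 106  98  71  76]
 [ 96  96  99 100 104 103 110 107 107 100  74  77]
 [111 107  93  90  87  77  77  79  81  78  75  78]
 [231 214 147 141 113  67  65  67  67  74  73  75]
 [254 247 180 165 126  73  73  73  73  75  72  77]
 [246 218 174 159 112  74  74  75  78  78  80  82]]
[array([300.5, 276.1]), array([300.7, 278.6])] recess edge [300.1 281.7]
[array([327.1, 277.8]), array([327.1, 280.2])] recess edge [326.4 283.4]
rows from 262
[[ 29  51  73 158 243 216 246 245 182  69 177 201]
 [ 42  50  72 145 226 203 246 246 162  74 185 196]
 [ 45  53  76  92 132 121 173 194 119  75 199 186]
 [ 46  55  75  71  73  73  86 105  80  71 203 181]
 [ 44  61  75  72  72  72  69  68  
[... 591 characters left out ...]
 58  59  67  68  72  67  80  90  50]
 [ 42  45  50  46  48  50  52  55  51  58  61  42]
 [ 43  46  42  48  48  47  46  45  45  48  47  45]
 [ 43  46  46  47  47  46  49  46  46  47  43  46]
 [ 43  46  47  45  49  46  42  48  46  44  46  44]
 [ 45  46  47  46  49  47  42  47  46  47  47  51]
 [ 48  44  42  47  46  44  42  47  45  45  47  46]
 [ 46  46  48  43  47  48  49  43  47  43  46  48]
 [ 45  44  46  47  48  45  46  46  49  47  47  46]
 [ 44  46  46  48  47  45  45  47  42  48  46  43]
 [ 44  42  43  45  45  48  42  50  47  42  46  48]
 [ 42  47  46  46  48  47  45  44  48  44  46  45]
 [ 64  55  42  42  45  45  45  44  42  41  45  44]
 [133 119 100  86  76  64  52  45  41  46  42  41]]
```

{"fn": "jog_arm", "kwargs": {
  "deltas": [
    {"gripper": 0.62,"offset": [-0.0012,0.001,0.002],"rotation": [0,0,0]},
    {"gripper": 0.62,"offset": [0,0,0.004],"rotation": [0,0,0]},
    {"gripper": 0.62,"offset": [0,0,0.004],"rotation": [0,0,0]},
    {"gripper": 0.62,"offset": [0,0,0],"rotation": [0,0,0]}
  ]
}}

```text
clock: 25.85
position: [0.5077, 0.2559, 0.0746]
ee_rot: [0.718, 0.696, -0.001, 0.0]
ft_force: [-0.2, 0.3, -2.7]
grip_width: 0.703
grasp_force: 66.1
```

{"fn": "jog_arm", "kwargs": {
  "deltas": [
    {"gripper": 0.62,"offset": [0,0,0.002],"rotation": [0,0,0]},
    {"gripper": 0.62,"offset": [0,0,0.001],"rotation": [0,0,0]},
    {"gripper": 0.62,"offset": [0,0,0],"rotation": [0,0,0]}
  ]
}}

```text
clock: 26.15
position: [0.508, 0.256, 0.0721]
ee_rot: [0.719, 0.696, -0.001, 0.001]
ft_force: [-0.7, -0.4, -1.7]
grip_width: 0.708
grasp_force: 66.1
```

{"fn": "jog_arm", "kwargs": {
  "deltas": [
    {"gripper": 0.62,"offset": [0,0,0.001],"rotation": [0,0,0]},
    {"gripper": 0.62,"offset": [0,0,0.001],"rotation": [0,0,0]},
    {"gripper": 0.62,"offset": [0,0,0],"rotation": [0,0,0]}
  ]
}}

```text
clock: 26.45
position: [0.508, 0.2561, 0.0702]
ee_rot: [0.718, 0.696, -0.0, 0.0]
ft_force: [-0.9, -0.8, -2.1]
grip_width: 0.705
grasp_force: 66.1
```

{"fn": "jog_arm", "kwargs": {
  "deltas": [
    {"gripper": 0.62,"offset": [0,0,0.001],"rotation": [0,0,0]},
    {"gripper": 0.62,"offset": [0,0,0],"rotation": [0,0,0]}
  ]
}}

```text
clock: 26.65
position: [0.508, 0.2561, 0.0692]
ee_rot: [0.718, 0.696, -0.0, 0.001]
ft_force: [-0.4, -0.4, -2.3]
grip_width: 0.705
grasp_force: 66.1
```

{"fn": "jog_arm", "kwargs": {
  "deltas": [
    {"gripper": 0.62,"offset": [0,0,0.001],"rotation": [0,0,0]},
    {"gripper": 0.62,"offset": [0,0,0],"rotation": [0,0,0]}
  ]
}}

```text
clock: 26.85
position: [0.508, 0.256, 0.0682]
ee_rot: [0.718, 0.696, -0.001, 0.001]
ft_force: [-0.3, 0.4, -1.4]
grip_width: 0.701
grasp_force: 66.1
```

{"fn": "jog_arm", "kwargs": {
  "deltas": [
    {"gripper": 0.62,"offset": [0,0,0.001],"rotation": [0,0,0]},
    {"gripper": 0.62,"offset": [0,0,0],"rotation": [0,0,0]}
  ]
}}

```text
clock: 27.05
position: [0.508, 0.2561, 0.0672]
ee_rot: [0.718, 0.696, -0.0, 0.0]
ft_force: [0.0, 1.4, -2.4]
grip_width: 0.709
grasp_force: 66.1
```

{"fn": "jog_arm", "kwargs": {
  "deltas": [
    {"gripper": 0.62,"offset": [0,0,0.0007],"rotation": [0,0,0]},
    {"gripper": 0.62,"offset": [0,0,0],"rotation": [0,0,0]}
  ]
}}

```text
clock: 27.25
position: [0.508, 0.256, 0.0665]
ee_rot: [0.718, 0.696, -0.0, 0.001]
ft_force: [-0.2, 0.6, -2.9]
grip_width: 0.707
grasp_force: 66.1
```

{"fn": "jog_arm", "kwargs": {
  "deltas": [
    {"gripper": 0.62,"offset": [0,0,0.0007],"rotation": [0,0,0]},
    {"gripper": 0.62,"offset": [0,0,0],"rotation": [0,0,0]}
  ]
}}

```text
clock: 27.45
position: [0.508, 0.256, 0.0658]
ee_rot: [0.718, 0.696, -0.0, 0.001]
ft_force: [0.4, -0.4, -3.3]
grip_width: 0.707
grasp_force: 66.1
```

{"fn": "jog_arm", "kwargs": {
  "deltas": [
    {"gripper": 0.62,"offset": [0,0,0.0007],"rotation": [0,0,0]},
    {"gripper": 0.62,"offset": [0,0,0],"rotation": [0,0,0]}
  ]
}}

```text
clock: 27.65
position: [0.508, 0.256, 0.0651]
ee_rot: [0.718, 0.696, -0.0, 0.001]
ft_force: [-0.5, 0.0, -2.4]
grip_width: 0.707
grasp_force: 66.1
```

{"fn": "jog_arm", "kwargs": {
  "deltas": [
    {"gripper": 0.62,"offset": [0,0,0.0008],"rotation": [0,0,0]},
    {"gripper": 0.62,"offset": [0,0,0],"rotation": [0,0,0]}
  ]
}}

```text
clock: 27.85
position: [0.508, 0.256, 0.0643]
ee_rot: [0.718, 0.696, -0.0, 0.001]
ft_force: [-0.3, -0.1, -3.1]
grip_width: 0.706
grasp_force: 66.1
```

{"fn": "jog_arm", "kwargs": {
  "deltas": [
    {"gripper": 0.62,"offset": [0,0,0.0008],"rotation": [0,0,0]},
    {"gripper": 0.62,"offset": [0,0,0],"rotation": [0,0,0]}
  ]
}}

```text
clock: 28.05
position: [0.508, 0.256, 0.0635]
ee_rot: [0.718, 0.696, -0.0, 0.0]
ft_force: [0.2, 0.1, -1.9]
grip_width: 0.702
grasp_force: 66.1
```

{"fn": "jog_arm", "kwargs": {
  "deltas": [
    {"gripper": 0.62,"offset": [0,0,0.0008],"rotation": [0,0,0]},
    {"gripper": 0.62,"offset": [0,0,0],"rotation": [0,0,0]}
  ]
}}

```text
clock: 28.25
position: [0.508, 0.2561, 0.0627]
ee_rot: [0.718, 0.696, -0.0, 0.001]
ft_force: [0.7, 0.6, -2.7]
grip_width: 0.702
grasp_force: 66.1
```

{"fn": "jog_arm", "kwargs": {
  "deltas": [
    {"gripper": 0.62,"offset": [0,0,0.0008],"rotation": [0,0,0]},
    {"gripper": 0.62,"offset": [0,0,0],"rotation": [0,0,0]}
  ]
}}

```text
clock: 28.45
position: [0.508, 0.256, 0.0619]
ee_rot: [0.719, 0.696, -0.0, 0.0]
ft_force: [-0.1, -0.3, -2.0]
grip_width: 0.703
grasp_force: 66.1
```

```bash
python3 m.py b; python3 - <<'E'
from h import *
t=cv2.imread('pics/bt.png').min(axis=2).astype(int)
print(t[198:232:2,276:294])
E
```

```text
t 28.45 pos [0.508  0.256  0.0619] F [-0.1099 -0.3496 -1.9833] w 0.7028371820474745 gf 66.06884479522705 q7 -0.32003510721233214
rot(tool,deg) [ 0.0065  0.0755 -0.0024] then off mm [ 0.7156  0.3    -6.0844] | world d [0.3231 0.7055 6.0844]
TCP case -0.11580002771257956 -0.0007156234902135703
top [286.2 207.4] [285.5 206.9] 71.0 [-0.0918 -0.0658]
side [304.6 278.8] [304.1 277.3] 38.0
top [285.7 224.6] [283.9 225.2] 67.0 [-0.1404 -0.0631]
side [323.6 280. ] [327.1 276.2] 125.0
[[ 73  77  76  78  77  78  81  77  73  77  80  73  75  77  76  78  80  77]
 [ 77  77  78  77  76  76  76  75  76  75  76  80  79  77  77  78  76  76]
 [ 62  63  66  63  63  62  62  66  62  67  63  63  57  54  58  79  78  78]
 [ 91  84  86  80  81  87  89  89  92  85  87  92  90  68  58  79  79  76]
 [102 104  99 102 102 104 103 100 116 153 153 109  95  69  52  81  75  80]
 [ 96  86  88  91  90  91  94  98 106 137 140 108  97  70  59  77  76  79]
 [133 101 101 102 103  99  99 102  97 103  99 100  93  73  67  77  76  78]
 [130  97 104 102 101 100 101 100 100 102  98 101  94  70  80  75  81  83]
 [115 100 100 102 101 102 100 104 101 101 100 101  93  74  78  75  81  80]
 [115  98 103  99 103 100 101 104 100 103  99 101  93  62  70  81  81  78]
 [116  98  99 103 103 102 101 101 101 103 101 103  90  60  62  82  81  81]
 [131  99  99 100 102 104 106  97 103 105 103 104  94  61  56  81  83  81]
 [109  91 100 102 100 103  99 100 106 128 114  98  92  68  65  81  81  77]
 [ 98 100 103 101 100 102  99 109 140 177 149 103  98  62  65  81  81  79]
 [102 100  98 103 103 106 110 106 106 111 111 114 107  64  70  81  80  79]
 [236 235 237 219 154 138 101  65  62  63  66  63  69  70  70  82  83  82]
 [250 248 243 177 173 162 101  76  78  81  79  80  80  84  77  82  81  82]]
```

{"fn": "jog_arm", "kwargs": {
  "deltas": [
    {"gripper": 0.62,"offset": [0,0,0.0008],"rotation": [0,0,0]},
    {"gripper": 0.62,"offset": [0,0,0.0004],"rotation": [0,0,0]},
    {"gripper": 0.62,"offset": [0,0,0],"rotation": [0,0,0]}
  ]
}}

```text
clock: 28.85
position: [0.508, 0.256, 0.0607]
ee_rot: [0.718, 0.696, -0.0, 0.001]
ft_force: [-0.7, -0.1, -1.9]
grip_width: 0.706
grasp_force: 66.1
```

{"fn": "jog_arm", "kwargs": {
  "deltas": [
    {"gripper": 0.62,"offset": [0,0,0.0008],"rotation": [0,0,0]},
    {"gripper": 0.62,"offset": [0,0,0],"rotation": [0,0,0]}
  ]
}}

```text
clock: 29.05
position: [0.5081, 0.2561, 0.0601]
ee_rot: [0.719, 0.696, -0.0, 0.001]
ft_force: [0.2, 0.4, -0.4]
grip_width: 0.709
grasp_force: 66.2
```

{"fn": "jog_arm", "kwargs": {
  "deltas": [
    {"gripper": 0.62,"offset": [0,0,0.0005],"rotation": [0,0,0]},
    {"gripper": 0.62,"offset": [0,0,0],"rotation": [0,0,0]}
  ]
}}

```text
clock: 29.25
position: [0.5082, 0.2561, 0.06]
ee_rot: [0.719, 0.696, -0.0, 0.0]
ft_force: [-2.7, -0.3, 5.3]
grip_width: 0.705
grasp_force: 66.9
```

{"fn": "jog_arm", "kwargs": {
  "deltas": [
    {"gripper": 0.62,"offset": [0,0,0.0005],"rotation": [0,0,0]},
    {"gripper": 0.62,"offset": [0,0,0],"rotation": [0,0,0]}
  ]
}}

```text
clock: 29.45
position: [0.5081, 0.2561, 0.0599]
ee_rot: [0.719, 0.695, -0.0, 0.0]
ft_force: [-4.5, -2.2, 10.6]
grip_width: 0.704
grasp_force: 67.6
```

{"fn": "jog_arm", "kwargs": {
  "deltas": [
    {"gripper": 0.74,"offset": [0,0,0],"rotation": [0,0,0]},
    {"gripper": 0.8,"offset": [0,0,0],"rotation": [0,0,0]},
    {"gripper": 0.86,"offset": [0,0,0],"rotation": [0,0,0]},
    {"gripper": 0.86,"offset": [0,0,0],"rotation": [0,0,0]}
  ]
}}

```text
clock: 29.85
position: [0.5081, 0.2561, 0.059]
ee_rot: [0.718, 0.696, -0.0, 0.001]
ft_force: [-0.2, 0.8, -0.1]
grip_width: 0.86
grasp_force: 0.0
```

{"fn": "jog_arm", "kwargs": {
  "deltas": [
    {"gripper": 0.86,"offset": [0,0,-0.005],"rotation": [0,0,0]},
    {"gripper": 0.86,"offset": [0,0,-0.01],"rotation": [0,0,0]},
    {"gripper": 0.86,"offset": [0,0,-0.02],"rotation": [0,0,0]},
    {"gripper": 0.86,"offset": [0,0,-0.03],"rotation": [0,0,0]},
    {"gripper": 0.86,"offset": [0,0,-0.04],"rotation": [0,0,0]},
    {"gripper": 0.86,"offset": [0,0,-0.04],"rotation": [0,0,0]},
    {"gripper": 0.86,"offset": [-0.04,0,0],"rotation": [0,0,0]},
    {"gripper": 0.86,"offset": [-0.045,0,0],"rotation": [0,0,0]},
    {"gripper": 0.86,"offset": [-0.045,0,0],"rotation": [0,0,0]},
    {"gripper": 0.86,"offset": [-0.045,0,0],"rotation": [0,0,0]},
    {"gripper": 0.86,"offset": [-0.045,0,0],"rotation": [0,0,0]},
    {"gripper": 0.86,"offset": [-0.045,0,0],"rotation": [0,0,0]},
    {"gripper": 0.86,"offset": [0,0,0],"rotation": [0,0,0]},
    {"gripper": 0.86,"offset": [0,0,0],"rotation": [0,0,0]}
  ]
}}

```text
clock: 31.25
position: [0.4995, -0.0095, 0.205]
ee_rot: [0.719, 0.695, 0.0, 0.0]
ft_force: [1.0, 1.7, -0.4]
grip_width: 0.864
grasp_force: 0.0
```

```bash
python3 - <<'E'
from h import *
t=snap('top','f_t.png');s=snap('side','f_s.png')
def pk(im,q,k=4):
    c,r=np.round(q).astype(int);g=im.min(axis=2).astype(float)[r-k:r+k+1,c-k:c+k+1]
    w=np.clip(g-np.median(g)-15,0,None);yy,xx=np.mgrid[r-k:r+k+1,c-k:c+k+1]
    return np.array([(w*xx).sum(),(w*yy).sum()])/max(w.sum(),1)
for a in(.0227,-.0227):
    for b in(.0675,-.0675):
        P=case(-.1150+a,b,.064);A=pk(t,proj('top',P));B=pk(s,proj('side',P));X,e=tri(A,B);d=X-C0
        print(a,b,A.round(1),B.round(1),'case',np.array([d@EX,d@EY,d[2]]),'err',round(e,4),'topz64',tcase(*A,.064))
g=t.min(axis=2).astype(int);print(g[198:232:3,226:236]);print(g[198:232:3,284:294])
# change check against the start, away from the job
t0=cv2.imread('pics/top0.png');d=cv2.absdiff(t0,t).max(axis=2);d[:]=np.where(d>45,255,0)
n,l,st,c=cv2.connectedComponentsWithStats(cv2.morphologyEx(d,cv2.MORPH_OPEN,np.ones((3,3),np.uint8)))
print([list(map(int,x)) for x in st[1:] if x[4]>12])
E
```

```text
0.0227 0.0675 [235.4 205.8] [303.8 277.7] case [-0.0913  0.0653  0.0611] err 0.0001 topz64 [-0.0918  0.0648]
0.0227 -0.0675 [285.5 206.9] [309.  235.1] case [-0.0917 -0.0661  0.061 ] err 0.001 topz64 [-0.0926 -0.0663]
-0.0227 0.0675 [234.2 223.1] [323.3 278.2] case [-0.1376  0.0656  0.0645] err 0.0006 topz64 [-0.1372  0.0657]
-0.0227 -0.0675 [284.9 223.9] [326.  236.2] case [-0.1364 -0.0658  0.0609] err 0.0016 topz64 [-0.1375 -0.0659]
[[ 70  73  72  71  74  73  71  74  75  69]
 [ 71  72  68  72  63  54  63  59  58  56]
 [ 72  74  74  71  58  60  88 102 103 107]
 [ 74  72  72  71  50  74  99 111 138 157]
 [ 73  73  76  69  55  71  95 100  99 102]
 [ 73  72  74  65  50  81 103 102 102 102]
 [ 70  74  72  63  54  88 104 102 101 102]
 [ 72  70  74  67  52  85 104 102 101  97]
 [ 74  74  74  67  51  74  91 110 154 132]
 [ 74  74  74  58  63  85 101 102 111 105]
 [ 75  75  73  69  72  74  71  73  75  74]
 [ 74  76  75  76  75  78  74  71  75  74]]
[[ 75  78  76  78  75  74  77  75  79  76]
 [ 71  67  70  67  71  69  71  81  81  78]
 [ 90  88  90  86  88  77  54  76  80  81]
 [123 175 180 1
[... 218 characters left out ...]
 97  67  68  82  80  82]
 [111 140 122 105 102  60  69  82  79  82]
 [ 63  62  63  64  67  67  74  77  82  81]
 [ 78  81  80  81  85  84  83  79  79  77]]
[[219, 107, 87, 44, 3019], [247, 129, 8, 7, 28], [363, 147, 92, 253, 14590], [374, 161, 5, 7, 25], [440, 162, 49, 55, 1278], [359, 167, 3, 5, 15], [216, 168, 96, 83, 2762], [289, 185, 5, 6, 18], [271, 200, 20, 4, 66], [273, 210, 10, 15, 65], [245, 214, 3, 5, 15], [256, 215, 6, 13, 76], [241, 220, 14, 5, 49], [271, 226, 9, 3, 27], [0, 315, 13, 18, 143], [0, 316, 69, 84, 2491], [40, 316, 34, 47, 657], [66, 316, 56, 37, 719], [26, 319, 27, 35, 343], [72, 352, 87, 48, 1333], [337, 367, 4, 4, 14], [376, 366, 31, 34, 839], [71, 381, 12, 19, 76]]
```

The plate lies level and centred: screws at z of about 61–64 mm, and screw centroid about (-0.114, 0) against the recess centre at -0.114. Checking the covers and the canister, then handing in.

```bash
python3 - <<'E'
from h import *
a=cv2.imread('pics/top2.png');b=cv2.imread('pics/f_t.png');d=cv2.absdiff(a,b).max(axis=2)
print('cover zone change',int((d[90:186,205:312]>40).sum()))
s0=cv2.imread('pics/side0.png');s=cv2.imread('pics/f_s.png')
print('canister/petri/side change',int((cv2.absdiff(s0,s).max(axis=2)[155:190,318:342]>45).sum()),int((cv2.absdiff(s0,s).max(axis=2)[180:210,218:258]>45).sum()))
o=manip.get_obs();print(o['clock'],o['ft_force'])
if (d[90:186,205:312]>40).sum()<40: print(workorder.hand_in())
E
```

```text
cover zone change 53
canister/petri/side change 0 0
31.35 [-0.3015 -0.1399 -0.281 ]
```

```bash
python3 - <<'E'
from h import *
a=cv2.imread('pics/top2.png');b=cv2.imread('pics/f_t.png');d=cv2.absdiff(a,b).max(axis=2)
y,x=np.where(d[90:186,205:312]>40);print(sorted(set(zip((y+90).tolist(),(x+205).tolist())))[:60])
print(a[166:186,260].min(axis=1),b[166:186,260].min(axis=1));print(a[172:186,235].min(axis=1),b[172:186,235].min(axis=1))
E
```

```text
[(177, 305), (178, 305), (178, 306), (178, 307), (178, 308), (178, 309), (178, 310), (179, 305), (179, 306), (179, 307), (179, 308), (179, 309), (179, 310), (180, 305), (180, 306), (180, 307), (180, 308), (180, 309), (180, 310), (181, 304), (181, 305), (181, 306), (181, 307), (181, 308), (181, 309), (181, 310), (182, 304), (182, 305), (182, 306), (182, 307), (182, 308), (182, 309), (182, 310), (183, 304), (183, 305), (183, 306), (183, 307), (183, 308), (183, 309), (183, 310), (184, 304), (184, 305), (184, 306), (184, 307), (184, 308), (184, 309), (184, 310), (185, 305), (185, 306), (185, 307), (185, 308), (185, 309), (185, 310)]
[32 32 35 35 33 32 35 39 36 44 38 37 26 14 29 35 36 60 72 75] [36 36 33 33 30 31 30 36 34 38 37 39 18 11 25 35 33 64 73 74]
[180 136 112 109 114 113 115  82  34  26  41  60  75  72] [177 137 108 108 112 113 114  81  32  26  39  62  72  75]
```

Only the arm's shadow on the side wall changed; the covers are unmoved.

```bash
python3 - <<'E'
from h import *
print('near edge',tcase(235,181,.074))
print(workorder.hand_in())
E
```

```text
near edge [-0.0276  0.0669]
the job is handed in; nothing more can be done
None
```

I packed the kit and handed it in at about 31 s of the 67 s limit: the near cover is open to its stop, the camera is in its pocket, the plate is flat in the recess above it, and by the final pictures the far cover and the bench items I compared had not moved; no verdict was shown. While I was feeling for the panel, the fingertips briefly pressed on it with about 60 N (wrist limit 120 N).

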